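# Set a brass bar against the hidden length stop and clamp it

### The job

Lay the brass bar lengthwise in the channel of the blue stop guide and slide it in under the clear guard until you feel it fully home against the length stop hidden inside the blue box, pushing gently so the stop is not shoved out of its setting. Then throw the red clamp lever all the way over, away from the robot, and let go; leave everything else on the bench where it is.

Things in the scene. Friction and masses are not known exactly. Their poses are not given: they have to be found in the camera images.
- guide: aluminium and blue stop guide, fixed to the bench. Origin: at bench height under the middle of the clear guard's front edge; x runs along the channel into the blue box (away from the robot), y left, z up. Channel from x = -125 mm inwards: floor 4 mm above the bench, 30 mm wide between rails whose tops are 10 mm above the bench
- mouth (a point): middle of the clear guard's mouth, on the channel floor (guide x = 0). The guard covers guide x = 0 to 70 mm: open in front, 130 mm wide inside, underside 90 mm, top 96 mm above the bench. With the bar home its near end is 5 to 35 mm inside the mouth (differs each time): an upright tool cannot follow it there, one leaning about 40 degrees can
- slot (a point): bottom middle of the slot by which the bar enters the opaque blue box (guide x = 70 mm). Slot 40 mm wide, up to 52 mm above the bench; box 140 mm wide, 108 mm high, guide x = 70 to 227 mm; the stop is inside. A rubber clamp pad hangs at guide x = 47 to 65 mm, about 12 mm above the bar while the lever is open; the lever lowers it onto the bar
- bar: yellow brass bar, 130 x 22 x 30 mm (x, y, z), 0.6 to 0.85 kg, lying on the bench to the left of the guide, its long edge roughly along world x. Origin: centre of its underside; x along its length. Either end may go in first.
- feeler (a joint): sprung face of the hidden stop, travel in m: 0 when nothing touches it, 0.005 when the bar has pushed it fully back (bar home). Its spring is weak (0.4 to 0.7 N), too weak to be felt or to push the bar back; behind its travel comes the firm stop.
- stop_slip (a joint): how far the whole stop has been shoved along from its setting, in m: 0 at the start; it is held by friction and starts to give way at about 16 N. Sliding the bar along the channel itself takes some 2 to 6 N
- clamp (a joint): the red clamp lever, in rad: 0 leaning 0.5 rad towards the robot (open), 1.0 leaning 0.5 rad away from it (closed, at its end stop). It starts between 0 and 0.15, stays where it is left, and takes only a few newtons. It turns about a line along the guide's y, in the plane y = -140 mm of the guide
- clamp_tip (a point): centre of the red ball (26 mm across) at the tip of the clamp lever, on an arm 80 mm long from its pivot, which is at x = 0, y = -140 mm in the guide's frame, 26 mm above the bench; its grey base block is 70 x 50 mm, 29 mm high. Push the upper part of the lever away from the robot
- block: dark wooden sanding block 120 x 35 x 28 mm, lying beside the bar, not needed. Origin: centre of its underside.
- hammer: hammer lying on the right of the bench, not needed
- screwdriver: screwdriver lying on the right of the bench, not needed
- jar: amber glass jar, 60 mm across, 90 mm high, not needed
- flask: open steel casting ring, 68 mm across, 65 mm high, not needed
- wheel: white polishing wheel lying flat, 110 mm across, not needed
- mandrel: steel ring mandrel standing upright, 60 mm foot, 190 mm high, not needed
There are look-alikes about, which are no part of the job. There is more than one size of the bar; the one meant has the size given above.

How it is judged:
By the outcome, as a careful person would: the job done as asked, in the order asked, and still so for the second after the job is handed in, with the robot touching nothing.
It also fails if it takes over 72 s, if anything falls off the work surface, if the arm or the gripper's body presses on something with over 40 N, if the wrist force passes 120 N, or if a joint passes its speed limit or range.

### The arm

A 6-joint arm with a two-finger parallel gripper is mounted at the origin on the work surface. World frame = base frame: x ahead of the robot, y to its left, z up, the work surface at z = 0. Lengths are in mm, angles in rad, forces in N, time in s.
With the tool pointing down it reaches from about 400 to 925 mm from the base axis. Payload 12.5 kg.
Tool frame: the origin (TCP) lies at the very end of the fingers, on their centre line; the grasp point (between the pads) lies 19 mm behind it; z points along the fingers, y is the line along which they close (so a half turn about z gives the same grasp; the last joint's range is limited). The gripper opens to 95 mm and grips with 3 to 60 N. Pads are 20 mm wide; open, the fingers measure 119 mm over their backs; the gripper's body (75 mm by 180 mm) begins 59 mm behind the grasp point.
Start: joints at [1.082, 0.491, 1.559, -0, 1.092, -0.106], TCP at [233.435, 579.789, 214.661] pointing down, gripper open.
Joint ranges: [-3.1, 3.1], [-0.84, 2.19], [0.05, 2.79], [-1.13, 4.28], [0.06, 2.93], [-2.69, 2.69]. Speed limits (rad/s): [2.22, 2.22, 2.79, 3.14, 3.14, 3.14].

### API

Orientations are given as [roll, pitch, yaw] about the fixed x, y, z axes, in that order (R = Rz(yaw) Ry(pitch) Rx(roll)).
In Python, from cell import * gives the robot as it stands.
- The arm moves only by the tool step_arm, never from a script. Its argument "plan" is a list of rows, each an object of numbers: "x", "y", "z": the shift along the tool's x, y, z in units of 25 mm (1.0 is 25 mm); "rx", "ry", "rz": the turn, a rotation vector about the tool's x, y, z in units of 0.1 rad (1.0 is 0.1 rad). In form: [{"x": .., "y": .., "z": .., "rx": .., "ry": .., "rz": ..}, ...]. A call has exactly 10 rows; each row shifts and turns the commanded pose from where the row before left it, along the tool's axes as they then stand; what a row does not reach is not made up. A row lasts 1/12 s, in which the tool goes at most 41.7 mm and 7.16 degrees, less where a joint would pass 70% of its speed; a pose out of reach is approached as far as the arm can. A call with a number of a shift or a turn outside -1 to 1 is refused whole. A call with a gripper value outside its range is refused whole. "jaw" is the closure, from -1 (fully open) to 1 (shut), so that 0 is half open, set as the call begins (left out, the last holds). The fingers move at their own pace and stop on an object; the grip force is fixed at half the most. Time passes only in rows, so rows that do not move let the fingers close, or fill a call up. It gives the time, the measured TCP pose, the force, the opening and the grip force at its end, in the units of the state.
- state(): the state, without advancing time (a new reading comes with each control period).
- read_camera(name): name is "scene" or "top"; returns a dict with "image" (480x640x3 uint8, red, green, blue), "depth" (480x640 float32, mm along the optical axis (not along the pixel's ray), 0 where there is no reading), "vfov" (degrees; the focal length in pixels is half the picture's height over the tangent of half this angle, whatever the lens; pixels are square), "cx", "cy" (the principal point, pixels), "k1" (the pictures are not rectified: a ray, as slopes to the right and down, at radius r is drawn at 1 + k1 r^2 times it, then the intrinsics apply), "R" (3x3) and "t" (3): a world point X has camera coordinates R X + t. Camera axes: x right, y down, z forward; pixel columns grow to the right and rows downward; lengths in mm; the calibration is good to about 2 mm. A picture is of the moment at which its call begins.
- job_done(): hands the job in; it is judged then, once.
The state is a dict: "t": time; "joints": joint angles; "qvel": joint speeds; "tau": joint torques, N m; "eef_pos": TCP position; "tcp_rot": TCP orientation; "ft_force": force on the tool from outside, world axes, zero at the start; "moment": the same for the moment, N m; "opening": opening from 0.0 (shut) to 1.0 (fully open); "grip_force": force on a finger pad.
Only numpy, scipy, OpenCV 4.12 (cv2) and the standard library are available. Lean on these libraries where they do the work, as an engineer would, in place of code of your own. Each camera call takes 0.05 s, during which the arm holds its last target. There are 200 camera calls.

## Working session

There is one attempt and no reset: what is moved stays moved. The work goes in short steps, Python scripts to look and compute and a tool call to move; the robot and the scene stay as the last step left them, time stands still between calls to the robot, and variables do not carry over. Pictures are saved under pics/ and viewed, at most 10 in all, crops included, and the job is handed in when it is done.

Besides the shell and the picture viewer there is one more tool, called after "Emit:" as name(argument=value, ...) on one line, values as JSON. step_arm: Moves the arm, as the interface text tells. Shifts and turns lie within -1 to 1; 1 stands for 25 mm of shift or 0.1 rad of turn. Its arguments: {"type":"object","properties":{"plan":{"type":"array","items":{"type":"object","properties":{"x":{"type":"number"},"y":{"type":"number"},"z":{"type":"number"},"rx":{"type":"number"},"ry":{"type":"number"},"rz":{"type":"number"}}}},"jaw":{"type":"number"}},"required":["plan"]}

```bash
mkdir -p pics; cat > h.py <<'E'
from cell import *
import numpy as np, cv2
def cam(n):
    c=read_camera(n); c['f']=240/np.tan(np.radians(c['vfov'])/2); return c
def ray(c,u,v):
    d=np.array([(u-c['cx'])/c['f'],(v-c['cy'])/c['f']]); s=d.copy()
    for _ in range(20): s=d/(1+c['k1']*(s@s))
    R=np.array(c['R']);t=np.array(c['t'])
    return -R.T@t, R.T@np.array([s[0],s[1],1.])
def onz(c,u,v,z):
    o,d=ray(c,u,v); return o+d*(z-o[2])/d[2]
def pt(c,u,v):
    o,d=ray(c,u,v); return o+d*c['depth'][int(v),int(u)]
def save(c,n): cv2.imwrite('pics/'+n,cv2.cvtColor(c['image'],cv2.COLOR_RGB2BGR))
E
python3 - <<'E'
from h import *
import pickle
for n in('scene','top'):
    c=cam(n); save(c,n+'1.png'); pickle.dump(c,open(n+'1.pkl','wb')); print(n,c['f'],c['k1'],-np.array(c['R']).T@c['t'],(c['depth']>0).mean())
print(state())
E
```

```text
scene 521.0905290583569 -0.07102373303196892 [1124.76833387 -371.65811021  865.16997435] 0.995908203125
top 563.3085379831997 -0.17918883615987932 [ 330.24556563   25.64226419 1314.90076446] 0.9960611979166667
{'t': 0.1, 'joints': array([ 1.08238169e+00,  4.91466484e-01,  1.55937732e+00,  1.99261858e-05,
        1.09172760e+00, -1.05601161e-01]), 'qvel': array([-3.83478558e-05, -1.21797170e-03, -1.36816349e-03, -1.59967393e-03,
        1.47032119e-04,  2.68115182e-04]), 'tau': array([ 2.32363251e-03, -6.13610888e+01, -2.58608758e+01,  6.94294902e-02,
        4.70244815e-02, -6.40493772e-05]), 'eef_pos': array([233.33019464, 579.57840716, 214.14442065]), 'tcp_rot': array([-3.14062122e+00, -1.20740418e-04,  2.75876992e+00]), 'ft_force': array([-0.56545911, -0.71168941,  0.48191172]), 'moment': array([0.05378688, 0.03646985, 0.03086851]), 'grip_force': 0.0, 'opening': 1.0007737788036295}
```

View pics/top1.png

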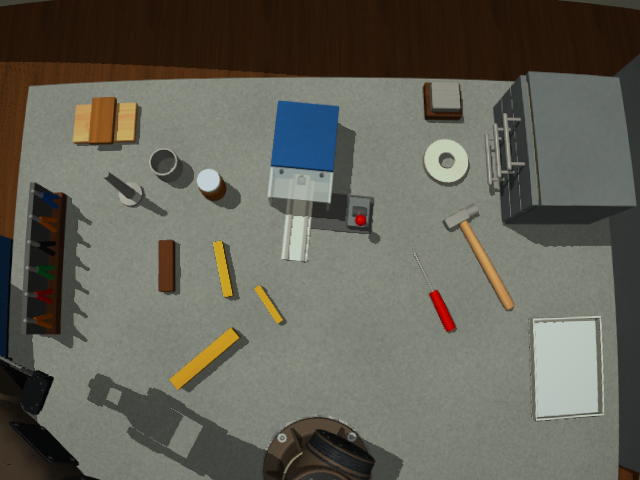

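View pics/scene1.png

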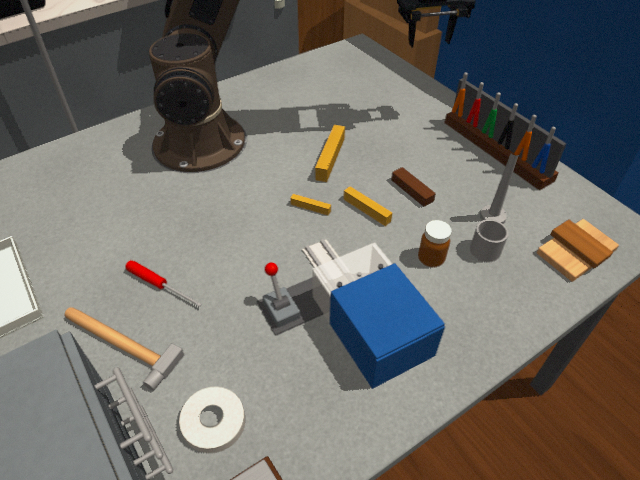

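The top view shows three yellow bars: A at (222,268), B at (269,304) and C at (205,358). The guide channel is at (296,235), the blue box top at (305,135) and the red ball at (361,220). Next I'll measure the bars' sizes, and the guide and ball positions.

```bash
python3 - <<'E'
from h import *
import pickle
c=pickle.load(open('top1.pkl','rb')); im=c['image']
h=cv2.cvtColor(im,cv2.COLOR_RGB2HSV)
def rect(m,z,nm,mn=60):
    k,_=cv2.findContours(m.astype(np.uint8),cv2.RETR_EXTERNAL,cv2.CHAIN_APPROX_NONE)
    for q in k:
        if cv2.contourArea(q)<mn: continue
        ctr=q.reshape(-1,2).mean(0)
        zz=np.median([pt(c,*p)[2] for p in np.argwhere(cv2.drawContours(np.zeros(m.shape,np.uint8),[q],-1,1,-1))[:,::-1][::7]])
        Zt=z if z else zz
        w=np.array([onz(c,*p,Zt)[:2] for p in q.reshape(-1,2)],np.float32)
        (x,y),(a,b),an=cv2.minAreaRect(w)
        if a<b: a,b,an=b,a,an+90
        print(nm,ctr.round(),'z',zz.round(1),'c',round(x,1),round(y,1),'LxW',round(a,1),round(b,1),'ang',round(an,1), 'box',cv2.boxPoints(((x,y),(a,b),an)).round().tolist())
H,S,V=h[...,0],h[...,1],h[...,2]
rect((H>18)&(H<30)&(S>170)&(V>140)&(np.arange(480)[:,None]>200),None,'yel',200)
rect((H>100)&(H<118)&(S>150)&(V>90)&(np.arange(640)>150)&(np.arange(640)<400),108,'blue',500)
rect((H<5)&(S>200)&(V>120)&(np.arange(480)[:,None]<240),None,'red',20)
sub=cv2.resize(im[150:330,130:400],None,fx=2.9,fy=2.9,interpolation=cv2.INTER_CUBIC)
cv2.imwrite('pics/crop1.png',cv2.cvtColor(sub,cv2.COLOR_RGB2BGR))
# pixel depth z across channel rows
for v in (215,225,235,245,255):
    print(v,[(u,)+tuple(pt(c,u,v).round(0).astype(int)) for u in range(276,320,3)])
E
```

```text
yel [204. 358.] z 42.9 c 259.4 251.2 LxW 181.1 29.6 ang 129.9 box [[306.0, 172.0], [329.0, 191.0], [213.0, 330.0], [190.0, 311.0]]
yel [268. 304.] z 22.5 c 381.8 107.5 LxW 96.0 15.2 ang 33.6 box [[338.0, 87.0], [346.0, 75.0], [426.0, 128.0], [418.0, 140.0]]
yel [222. 268.] z 30.3 c 463.3 212.8 LxW 128.9 20.7 ang 11.9 box [[398.0, 210.0], [402.0, 189.0], [528.0, 216.0], [524.0, 236.0]]
blue [305. 136.] z 108.1 c 754.9 21.5 LxW 153.3 138.0 ang 174.1 box [[824.0, -55.0], [838.0, 82.0], [686.0, 98.0], [672.0, -39.0]]
red [360. 219.] z 109.2 c 560.3 -98.8 LxW 20.1 19.8 ang 178.8 box [[570.0, -109.0], [571.0, -89.0], [550.0, -89.0], [550.0, -108.0]]
215 [(276, np.int64(593), np.int64(91), np.int64(0)), (279, np.int64(592), np.int64(84), np.int64(7)), (282, np.int64(593), np.int64(77), np.int64(1)), (285, np.int64(593), np.int64(70), np.int64(2)), (288, np.int64(593), np.int64(62), np.int64(0)), (291, np.int64(591), np.int64(55), np.int64(8)), (294, np.int64(592), np.int64(48), np.int64(6)), (297, np.int64(592), np.int64(41), np.int64(2)), (300, np.int64(591), np.int64(34), np.int64(8)), (3
[... 2570 characters left out ...]
int64(2)), (279, np.int64(497), np.int64(84), np.int64(0)), (282, np.int64(496), np.int64(76), np.int64(9)), (285, np.int64(496), np.int64(69), np.int64(8)), (288, np.int64(497), np.int64(63), np.int64(3)), (291, np.int64(496), np.int64(55), np.int64(5)), (294, np.int64(497), np.int64(48), np.int64(4)), (297, np.int64(496), np.int64(41), np.int64(6)), (300, np.int64(496), np.int64(34), np.int64(10)), (303, np.int64(496), np.int64(27), np.int64(10)), (306, np.int64(496), np.int64(20), np.int64(5)), (309, np.int64(497), np.int64(13), np.int64(1)), (312, np.int64(497), np.int64(6), np.int64(-1)), (315, np.int64(497), np.int64(-1), np.int64(-2)), (318, np.int64(497), np.int64(-8), np.int64(-2))]
```

View pics/crop1.png

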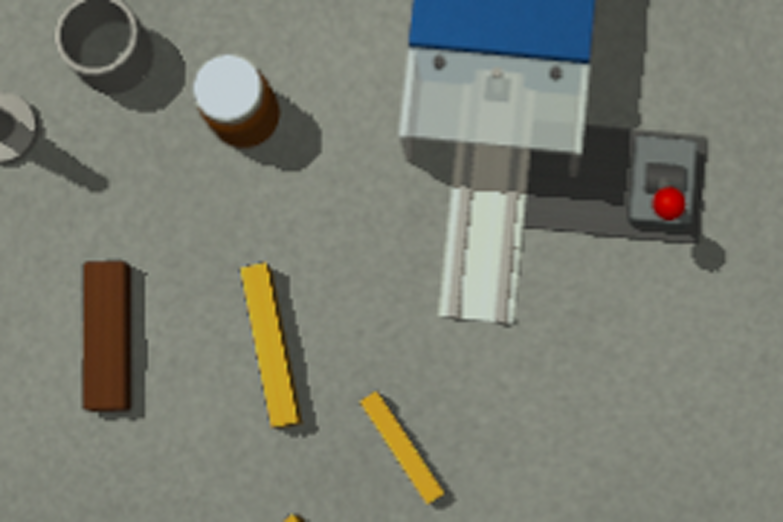

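The crop confirms bar A, at crop (270,345) and full-image (222,268). It measures 129 x 21 mm with its top at z = 30, which fits. B is 96 x 15 and C is 181 x 30 x 43, so both are look-alikes. I'll check the channel axis once more and work out the first move.

```bash
cat >> h.py <<'E'
from scipy.spatial.transform import Rotation as Ro
G0=np.array([607.2,36.8]); GA=-0.103
def g2w(gx,gy=0):
    c,s=np.cos(GA),np.sin(GA); return G0+[c*gx-s*gy,s*gx+c*gy]
def w2g(p):
    c,s=np.cos(GA),np.sin(GA); d=np.array(p[:2])-G0; return np.array([c*d[0]+s*d[1],-s*d[0]+c*d[1]])
def go(xyz,yaw,lean=0):
    s=state(); R0=Ro.from_euler('xyz',s['tcp_rot'])
    R1=Ro.from_euler('xyz',[np.pi,0,yaw])*Ro.from_rotvec([0,-lean,0])
    rv=(R0.inv()*R1).as_rotvec()/.1
    d=np.array(xyz)-s['eef_pos']
    print('rot',rv.round(2),'shift before',(R0.inv().apply(d)/25).round(2),'after',(R1.inv().apply(d)/25).round(2))
E
python3 - <<'E'
from h import *
import pickle
c=pickle.load(open('top1.pkl','rb')); g=cv2.cvtColor(c['image'],cv2.COLOR_RGB2GRAY)
for v in (218,226,234,242,250,257):
    print(v,g[v,278:314].tolist(), onz(c,278,v,10)[:2].round(1),onz(c,314,v,10)[:2].round(1))
go([463.3,212.8,120],np.pi+0.208)
E
```

```text
218 [131, 133, 136, 134, 130, 128, 128, 168, 200, 201, 182, 160, 159, 139, 112, 164, 200, 200, 200, 200, 200, 201, 200, 201, 200, 200, 185, 163, 157, 148, 124, 164, 175, 116, 79, 79] [583.9  85.8] [583.4   0.9]
226 [127, 126, 131, 133, 135, 137, 163, 193, 201, 183, 161, 161, 144, 119, 164, 200, 200, 200, 200, 200, 201, 200, 200, 200, 200, 186, 164, 158, 153, 130, 165, 185, 132, 77, 78, 77] [564.7  85.7] [564.2   1.1]
234 [132, 134, 137, 136, 132, 159, 192, 201, 186, 166, 161, 154, 130, 165, 201, 200, 200, 200, 200, 200, 200, 200, 200, 200, 191, 170, 158, 158, 137, 166, 200, 151, 107, 133, 135, 135] [545.6  85.7] [545.1   1.2]
242 [129, 128, 130, 132, 150, 183, 200, 191, 171, 161, 149, 126, 165, 200, 200, 200, 200, 200, 200, 200, 200, 200, 200, 195, 175, 159, 159, 143, 118, 165, 160, 121, 135, 135, 134, 131] [526.7  85.7] [526.1   1.4]
250 [132, 132, 130, 139, 176, 199, 196, 175, 158, 158, 133, 162, 201, 200, 201, 200, 201, 200, 201, 201, 200, 200, 200, 180, 157, 156, 136, 112, 166, 171, 133, 133, 133, 133, 133, 133] [507.8  85.7] [507.2   1.6]
257 [132, 134, 137, 172, 200, 196, 176, 159, 159, 138, 112, 164, 201, 200, 200, 200, 201, 200, 201, 201, 200, 201, 185, 162, 156, 151, 131, 166, 185, 154, 136, 133, 135, 136, 131, 129] [491.3  85.7] [490.7   1.7]
rot [-0.01 -0.   -5.91] shift before [-14.01 -10.17   3.77] after [ -5.97 -16.25   3.77]
```

The rail edges give an axis of -6.05° and a 1 mm offset to the right, so the guide pose holds (G0 y = 35.9). Moving to above bar A.

Emit:
step_arm(plan=[{"x": -1, "y": -0.73}, {"x": -1, "y": -0.73}, {"x": -1, "y": -0.73}, {"x": -1, "y": -0.73}, {"x": -1, "y": -0.73}, {"x": -1, "y": -0.73}, {"x": -1, "y": -0.73}, {"x": -1, "y": -0.73}, {"x": -1, "y": -0.73}, {"x": -1, "y": -0.73}], jaw=-0.3)

```text
schema error: expected keys x, y, z, rx, ry, rz
```

Emit:
step_arm(plan=[{"x": -1, "y": -0.73}, {"x": -1, "y": -0.73}, {"x": -1, "y": -0.73}, {"x": -1, "y": -0.68}, {"rz": -1, "z": 0.6}, {"rz": -1, "z": 0.6}, {"rz": -1, "z": 0.6}, {"rz": -1, "z": 0.6}, {"rz": -1, "z": 0.6}, {"rz": -0.9, "z": 0.6}])

```text
schema error: expected keys x, y, z, rx, ry, rz
```

```bash
sed -i 's/36.8\]/35.9]/' h.py; python3 - <<'E'
from h import *
c=cam('top'); save(c,'t2.png'); print(state()['eef_pos'],state()['opening'])
# grip 10mm behind centre (towards robot)
go([463.3-10*np.cos(.208),212.8-10*np.sin(.208),10],np.pi+0.208)
E
```

```text
[233.33665532 579.61836613 214.20161161] 0.9999756805042942
rot [-0.01 -0.   -5.91] shift before [-13.68 -10.39   8.18] after [ -5.57 -16.26   8.17]
```

All six keys are needed in every row.

Emit:
step_arm(plan=[{"x": -1, "y": -0.73, "z": 0, "rx": 0, "ry": 0, "rz": 0}, {"x": -1, "y": -0.73, "z": 0, "rx": 0, "ry": 0, "rz": 0}, {"x": -1, "y": -0.73, "z": 0, "rx": 0, "ry": 0, "rz": 0}, {"x": -1, "y": -0.73, "z": 0, "rx": 0, "ry": 0, "rz": 0}, {"x": -1, "y": -0.73, "z": 0, "rx": 0, "ry": 0, "rz": 0}, {"x": -1, "y": -0.73, "z": 0, "rx": 0, "ry": 0, "rz": 0}, {"x": -1, "y": -0.73, "z": 0, "rx": 0, "ry": 0, "rz": 0}, {"x": -1, "y": -0.73, "z": 0, "rx": 0, "ry": 0, "rz": 0}, {"x": -1, "y": -0.73, "z": 0, "rx": 0, "ry": 0, "rz": 0}, {"x": -1, "y": -0.73, "z": 0, "rx": 0, "ry": 0, "rz": 0}], jaw=-0.3)

```text
t: 0.98
eef_pos: [397.6, 315.7, 214.6]
tcp_rot: [-3.142, -0.0, 2.759]
ft_force: [-0.3, 0.8, -0.5]
opening: 0.653
grip_force: 0.0
```

Emit:
step_arm(plan=[{"x": -1, "y": -0.73, "z": 0, "rx": 0, "ry": 0, "rz": 0}, {"x": -1, "y": -0.73, "z": 0, "rx": 0, "ry": 0, "rz": 0}, {"x": -1, "y": -0.73, "z": 0, "rx": 0, "ry": 0, "rz": 0}, {"x": -0.7, "y": -0.9, "z": 0, "rx": 0, "ry": 0, "rz": 0}, {"x": 0, "y": 0, "z": 0.6, "rx": 0, "ry": 0, "rz": -1}, {"x": 0, "y": 0, "z": 0.6, "rx": 0, "ry": 0, "rz": -1}, {"x": 0, "y": 0, "z": 0.6, "rx": 0, "ry": 0, "rz": -1}, {"x": 0, "y": 0, "z": 0.6, "rx": 0, "ry": 0, "rz": -1}, {"x": 0, "y": 0, "z": 0.6, "rx": 0, "ry": 0, "rz": -1}, {"x": 0, "y": 0, "z": 0.6, "rx": 0, "ry": 0, "rz": -0.9}])

```text
t: 1.82
eef_pos: [454.0, 210.8, 123.9]
tcp_rot: [3.142, -0.0, -2.929]
ft_force: [0.8, -0.2, -0.4]
opening: 0.649
grip_force: 0.0
```

```bash
python3 - <<'E'
from h import *
print(state()['eef_pos'],state()['opening'])
go([463.3-10*np.cos(.208),212.8-10*np.sin(.208),11],np.pi+0.208)
E
```

```text
[454.03516069 210.83672792 123.87325369] 0.6487093194650505
rot [ 0.   -0.    0.04] shift before [0.02 0.   4.51] after [0.02 0.   4.51]
```

Emit:
step_arm(plan=[{"x": 0, "y": 0, "z": 0.9, "rx": 0, "ry": 0, "rz": 0}, {"x": 0, "y": 0, "z": 0.9, "rx": 0, "ry": 0, "rz": 0}, {"x": 0, "y": 0, "z": 0.9, "rx": 0, "ry": 0, "rz": 0}, {"x": 0, "y": 0, "z": 0.8, "rx": 0, "ry": 0, "rz": 0}, {"x": 0, "y": 0, "z": 0.6, "rx": 0, "ry": 0, "rz": 0}, {"x": 0, "y": 0, "z": 0.4, "rx": 0, "ry": 0, "rz": 0}, {"x": 0, "y": 0, "z": 0, "rx": 0, "ry": 0, "rz": 0}, {"x": 0, "y": 0, "z": 0, "rx": 0, "ry": 0, "rz": 0}, {"x": 0, "y": 0, "z": 0, "rx": 0, "ry": 0, "rz": 0}, {"x": 0, "y": 0, "z": 0, "rx": 0, "ry": 0, "rz": 0}])

```text
t: 2.65
eef_pos: [454.6, 211.1, 13.0]
tcp_rot: [3.141, 0.002, -2.934]
ft_force: [-0.9, -0.7, 0.2]
opening: 0.646
grip_force: 0.0
```

Emit:
step_arm(plan=[{"x": 0, "y": 0, "z": 0, "rx": 0, "ry": 0, "rz": 0}, {"x": 0, "y": 0, "z": 0, "rx": 0, "ry": 0, "rz": 0}, {"x": 0, "y": 0, "z": 0, "rx": 0, "ry": 0, "rz": 0}, {"x": 0, "y": 0, "z": 0, "rx": 0, "ry": 0, "rz": 0}, {"x": 0, "y": 0, "z": 0, "rx": 0, "ry": 0, "rz": 0}, {"x": 0, "y": 0, "z": 0, "rx": 0, "ry": 0, "rz": 0}, {"x": 0, "y": 0, "z": 0, "rx": 0, "ry": 0, "rz": 0}, {"x": 0, "y": 0, "z": 0, "rx": 0, "ry": 0, "rz": 0}, {"x": 0, "y": 0, "z": 0, "rx": 0, "ry": 0, "rz": 0}, {"x": 0, "y": 0, "z": 0, "rx": 0, "ry": 0, "rz": 0}], jaw=1)

```text
t: 3.48
eef_pos: [454.1, 210.9, 12.1]
tcp_rot: [3.142, -0.0, -2.934]
ft_force: [-0.3, 0.9, 0.7]
opening: 0.229
grip_force: 30.0
```

Emit:
step_arm(plan=[{"x": 0, "y": 0, "z": -0.3, "rx": 0, "ry": 0, "rz": 0}, {"x": 0, "y": 0, "z": -0.5, "rx": 0, "ry": 0, "rz": 0}, {"x": 0, "y": 0, "z": -0.6, "rx": 0, "ry": 0, "rz": 0.5}, {"x": 0, "y": 0, "z": -0.6, "rx": 0, "ry": 0, "rz": 0.6}, {"x": 0, "y": 0, "z": -0.6, "rx": 0, "ry": 0, "rz": 0.6}, {"x": 0, "y": 0, "z": -0.4, "rx": 0, "ry": 0, "rz": 0.6}, {"x": 0, "y": 0, "z": 0, "rx": 0, "ry": 0, "rz": 0.5}, {"x": 0, "y": 0, "z": 0, "rx": 0, "ry": 0, "rz": 0.36}, {"x": 0, "y": 0, "z": 0, "rx": 0, "ry": 0, "rz": 0}, {"x": 0, "y": 0, "z": 0, "rx": 0, "ry": 0, "rz": 0}])

```text
t: 4.32
eef_pos: [453.7, 210.8, 87.1]
tcp_rot: [-3.141, -0.001, 3.034]
ft_force: [0.4, -0.6, -6.7]
opening: 0.224
grip_force: 30.0
```

```bash
python3 - <<'E'
from h import *
c=cam('top'); s=state(); print(s['eef_pos'],s['opening'],s['grip_force'])
h=cv2.cvtColor(c['image'],cv2.COLOR_RGB2HSV)
save(c,'t3.png')
p=g2w(-80); print(p)
go([*p,75],np.pi+GA)
E
```

```text
[453.80651802 210.78534402  87.03013364] 0.22900901176510766 29.99882161617279
[527.62398496  44.12543803]
rot [-0.   -0.01 -0.04] shift before [-3.65 -6.31  0.48] after [-3.62 -6.33  0.48]
```

Emit:
step_arm(plan=[{"x": -0.2, "y": -0.5, "z": 0, "rx": 0, "ry": 0, "rz": 0}, {"x": -0.5, "y": -0.8, "z": 0, "rx": 0, "ry": 0, "rz": 0}, {"x": -0.5, "y": -0.9, "z": 0, "rx": 0, "ry": 0, "rz": 0}, {"x": -0.5, "y": -0.9, "z": 0, "rx": 0, "ry": 0, "rz": 0}, {"x": -0.5, "y": -0.9, "z": 0.2, "rx": 0, "ry": 0, "rz": 0}, {"x": -0.5, "y": -0.9, "z": 0.3, "rx": 0, "ry": 0, "rz": 0}, {"x": -0.5, "y": -0.8, "z": 0.4, "rx": 0, "ry": 0, "rz": 0}, {"x": -0.3, "y": -0.62, "z": 0.4, "rx": 0, "ry": 0, "rz": 0}, {"x": 0, "y": 0, "z": 0.3, "rx": 0, "ry": 0, "rz": 0}, {"x": 0, "y": 0, "z": 0, "rx": 0, "ry": 0, "rz": 0}])

```text
t: 5.2
eef_pos: [523.2, 43.7, 45.6]
tcp_rot: [-3.142, -0.003, 3.032]
ft_force: [-0.4, -0.0, -6.3]
opening: 0.231
grip_force: 30.0
```

```bash
python3 - <<'E'
from h import *
for _ in range(1): c=cam('scene')
save(c,'s3.png')
big=cv2.resize(c['image'][190:370,240:440],None,fx=3,fy=3,interpolation=cv2.INTER_CUBIC); cv2.imwrite('pics/s3c.png',big[...,::-1])
s=state(); print(s['eef_pos'],w2g(s['eef_pos']),s['tcp_rot']); go([*g2w(-82),30],np.pi+GA)
E
```

```text
[523.16669753  44.35792259  46.32497592] [-84.45756824  -0.22703684] [-3.14157736e+00 -2.47688792e-03  3.03270120e+00]
rot [-0.   -0.02 -0.06] shift before [-0.1   0.01  0.65] after [-0.1   0.01  0.65]
```

View pics/s3c.png

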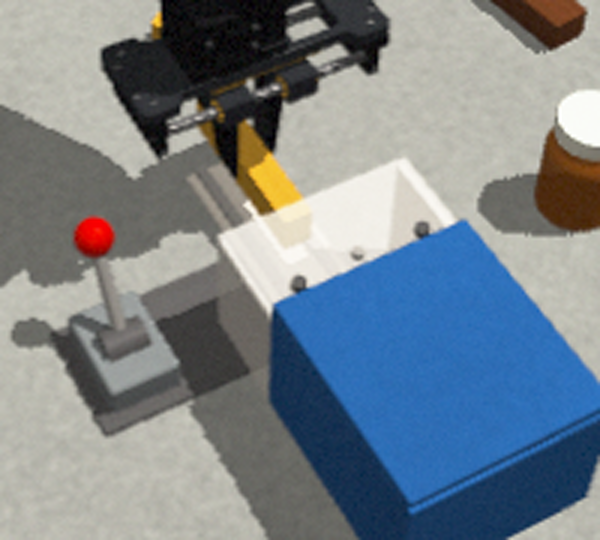

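The crop shows the bar held above the channel with its front end near the guard's edge at crop (290,235), lined up with the rails. Lowering it.

Emit:
step_arm(plan=[{"x": 0, "y": 0, "z": 0.2, "rx": 0, "ry": 0, "rz": -0.06}, {"x": 0, "y": 0, "z": 0.2, "rx": 0, "ry": 0, "rz": 0}, {"x": 0, "y": 0, "z": 0.2, "rx": 0, "ry": 0, "rz": 0}, {"x": 0, "y": 0, "z": 0.2, "rx": 0, "ry": 0, "rz": 0}, {"x": 0, "y": 0, "z": 0.15, "rx": 0, "ry": 0, "rz": 0}, {"x": 0, "y": 0, "z": 0.1, "rx": 0, "ry": 0, "rz": 0}, {"x": 0, "y": 0, "z": 0.1, "rx": 0, "ry": 0, "rz": 0}, {"x": 0, "y": 0, "z": 0, "rx": 0, "ry": 0, "rz": 0}, {"x": 0, "y": 0, "z": 0, "rx": 0, "ry": 0, "rz": 0}, {"x": 0, "y": 0, "z": 0, "rx": 0, "ry": 0, "rz": 0}])

```text
t: 6.08
eef_pos: [524.0, 44.3, 18.5]
tcp_rot: [3.141, 0.0, 3.039]
ft_force: [0.6, 1.5, -6.3]
opening: 0.23
grip_force: 30.0
```

Emit:
step_arm(plan=[{"x": 0, "y": 0, "z": 0.04, "rx": 0, "ry": 0, "rz": 0}, {"x": 0, "y": 0, "z": 0.03, "rx": 0, "ry": 0, "rz": 0}, {"x": 0, "y": 0, "z": 0.02, "rx": 0, "ry": 0, "rz": 0}, {"x": 0, "y": 0, "z": 0, "rx": 0, "ry": 0, "rz": 0}, {"x": 0, "y": 0, "z": 0, "rx": 0, "ry": 0, "rz": 0}, {"x": 0, "y": 0, "z": 0, "rx": 0, "ry": 0, "rz": 0}, {"x": 0, "y": 0, "z": 0, "rx": 0, "ry": 0, "rz": 0}, {"x": 0, "y": 0, "z": 0, "rx": 0, "ry": 0, "rz": 0}, {"x": 0, "y": 0, "z": 0, "rx": 0, "ry": 0, "rz": 0}, {"x": 0, "y": 0, "z": 0, "rx": 0, "ry": 0, "rz": 0}])

```text
t: 6.92
eef_pos: [524.0, 44.4, 16.2]
tcp_rot: [3.142, 0.0, 3.039]
ft_force: [-0.0, -0.5, -4.9]
opening: 0.227
grip_force: 30.0
```

Emit:
step_arm(plan=[{"x": -0.1, "y": 0, "z": 0, "rx": 0, "ry": 0, "rz": 0}, {"x": -0.2, "y": 0, "z": 0, "rx": 0, "ry": 0, "rz": 0}, {"x": -0.2, "y": 0, "z": 0, "rx": 0, "ry": 0, "rz": 0}, {"x": -0.2, "y": 0, "z": 0, "rx": 0, "ry": 0, "rz": 0}, {"x": -0.2, "y": 0, "z": 0, "rx": 0, "ry": 0, "rz": 0}, {"x": -0.2, "y": 0, "z": 0, "rx": 0, "ry": 0, "rz": 0}, {"x": -0.2, "y": 0, "z": 0, "rx": 0, "ry": 0, "rz": 0}, {"x": -0.1, "y": 0, "z": 0, "rx": 0, "ry": 0, "rz": 0}, {"x": 0, "y": 0, "z": 0, "rx": 0, "ry": 0, "rz": 0}, {"x": 0, "y": 0, "z": 0, "rx": 0, "ry": 0, "rz": 0}])

```text
t: 7.75
eef_pos: [559.5, 40.7, 16.2]
tcp_rot: [3.141, 0.002, 3.039]
ft_force: [1.4, -0.3, -3.4]
opening: 0.233
grip_force: 30.0
```

Emit:
step_arm(plan=[{"x": 0, "y": 0, "z": 0, "rx": 0, "ry": 0, "rz": 0}, {"x": 0, "y": 0, "z": 0, "rx": 0, "ry": 0, "rz": 0}, {"x": 0, "y": 0, "z": 0, "rx": 0, "ry": 0, "rz": 0}, {"x": 0, "y": 0, "z": 0, "rx": 0, "ry": 0, "rz": 0}, {"x": 0, "y": 0, "z": -0.3, "rx": 0, "ry": 0, "rz": 0}, {"x": 0, "y": 0, "z": -0.4, "rx": 0, "ry": 0, "rz": 0}, {"x": 0, "y": 0, "z": -0.5, "rx": 0, "ry": 0, "rz": 0}, {"x": 0, "y": 0, "z": -0.8, "rx": 0, "ry": 0, "rz": 0}, {"x": 0, "y": 0, "z": -1, "rx": 0, "ry": 0, "rz": 0}, {"x": 0, "y": 0, "z": -1, "rx": 0, "ry": 0, "rz": 0}], jaw=-0.4)

```text
t: 8.58
eef_pos: [558.5, 40.8, 118.0]
tcp_rot: [3.141, 0.0, 3.039]
ft_force: [1.0, 1.0, 0.1]
opening: 0.704
grip_force: 0.0
```

Emit:
step_arm(plan=[{"x": 0.7, "y": 0, "z": 0, "rx": 0, "ry": 0, "rz": 0}, {"x": 0.8, "y": 0, "z": 0, "rx": 0, "ry": 0, "rz": 0}, {"x": 0.8, "y": 0, "z": 0, "rx": 0, "ry": 0, "rz": 0}, {"x": 0.7, "y": 0, "z": 0, "rx": 0, "ry": 0, "rz": 0}, {"x": 0, "y": 0, "z": 0, "rx": 0, "ry": -0.9, "rz": 0}, {"x": 0, "y": 0, "z": 0, "rx": 0, "ry": -0.9, "rz": 0}, {"x": 0, "y": 0, "z": 0, "rx": 0, "ry": -0.9, "rz": 0}, {"x": 0, "y": 0, "z": 0, "rx": 0, "ry": -0.9, "rz": 0}, {"x": 0, "y": 0, "z": 0, "rx": 0, "ry": -0.9, "rz": 0}, {"x": 0, "y": 0, "z": 0, "rx": 0, "ry": -0.9, "rz": 0}], jaw=1)

```text
t: 9.42
eef_pos: [484.9, 41.5, 119.2]
tcp_rot: [-3.114, 0.417, 3.037]
ft_force: [0.3, -0.8, -0.3]
opening: 0.054
grip_force: 0.0
```

```bash
python3 - <<'E'
from h import *
import pickle
c=cam('top'); save(c,'t4.png'); pickle.dump(c,open('t4.pkl','wb'))
s=state(); print(s['eef_pos'],w2g(s['eef_pos']),s['tcp_rot'],s['joints'].round(2))
go([*g2w(-130),60],np.pi+GA,0.85)
E
```

```text
[485.31556881  40.87868201 119.50124509] [-121.75036462   -7.57961452] [-3.11215185  0.41818386  3.03711475] [-0.01  0.36  2.26 -0.55  0.13 -0.94]
rot [-0.3  -4.32  0.05] shift before [1.27 0.36 2.03] after [2.01 0.3  1.32]
```

View pics/t4.png

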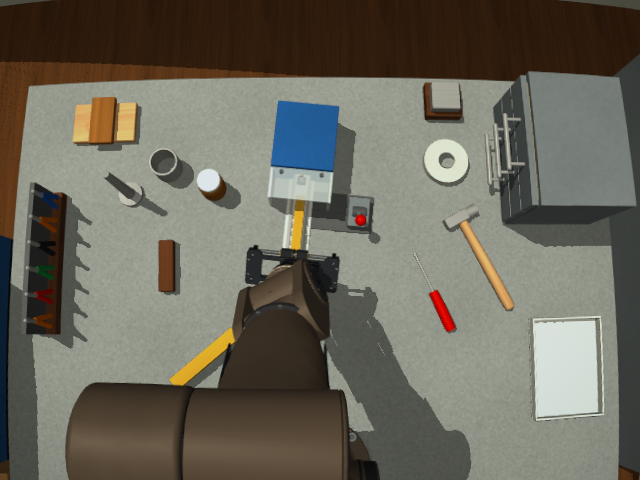

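The top view shows the bar lying straight in the channel, its near part visible at (298,225), with the arm behind it. The wrist is near its j5 limit here, so I'll use less lean now and increase it further out.

```bash
python3 - <<'E'
from h import *
go([*g2w(-125),17],np.pi+GA,0.2)
E
```

```text
rot [-0.3   2.18 -0.05] shift before [1.78 0.41 3.68] after [0.94 0.3  3.99]
```

Emit:
step_arm(plan=[{"x": 0, "y": 0, "z": 0, "rx": -0.1, "ry": 0.72, "rz": 0}, {"x": 0, "y": 0, "z": 0, "rx": -0.1, "ry": 0.73, "rz": 0}, {"x": 0, "y": 0, "z": 0, "rx": -0.1, "ry": 0.73, "rz": 0}, {"x": 0.2, "y": 0.06, "z": 0.8, "rx": 0, "ry": 0, "rz": 0}, {"x": 0.2, "y": 0.06, "z": 0.8, "rx": 0, "ry": 0, "rz": 0}, {"x": 0.2, "y": 0.06, "z": 0.8, "rx": 0, "ry": 0, "rz": 0}, {"x": 0.2, "y": 0.06, "z": 0.8, "rx": 0, "ry": 0, "rz": 0}, {"x": 0.14, "y": 0.06, "z": 0.7, "rx": 0, "ry": 0, "rz": 0}, {"x": 0, "y": 0, "z": 0, "rx": 0, "ry": 0, "rz": 0}, {"x": 0, "y": 0, "z": 0, "rx": 0, "ry": 0, "rz": 0}])

```text
t: 10.3
eef_pos: [486.6, 45.0, 18.0]
tcp_rot: [-3.13, 0.235, 3.032]
ft_force: [-0.4, 0.8, 0.7]
opening: 0.001
grip_force: 0.0
```

```bash
cat >>h.py <<'E'
def rep():
    s=state(); print(s['eef_pos'].round(1),'g',w2g(s['eef_pos']).round(1),s['tcp_rot'].round(3),s['joints'].round(2),'F',s['ft_force'].round(1))
E
python3 - <<'E'
from h import *
rep(); go([*g2w(-95),17],np.pi+GA,0.2); go([*g2w(-40),17],np.pi+GA,0.2)
E
```

```text
[486.6  45.   18. ] g [-120.9   -3.4] [-3.13   0.235  3.032] [-0.03  0.59  2.21 -0.28  0.11 -1.21] F [-0.4  0.8  0.7]
rot [-0.13  0.35 -0.06] shift before [-1.    0.15  0.28] after [-1.01  0.14  0.25]
rot [-0.13  0.35 -0.06] shift before [-3.14  0.17  0.79] after [-3.16  0.14  0.68]
```

Emit:
step_arm(plan=[{"x": 0, "y": 0.14, "z": 0.02, "rx": -0.13, "ry": 0.35, "rz": -0.06}, {"x": -0.3, "y": 0, "z": 0.06, "rx": 0, "ry": 0, "rz": 0}, {"x": -0.3, "y": 0, "z": 0.06, "rx": 0, "ry": 0, "rz": 0}, {"x": -0.3, "y": 0, "z": 0.06, "rx": 0, "ry": 0, "rz": 0}, {"x": -0.3, "y": 0, "z": 0.06, "rx": 0, "ry": 0, "rz": 0}, {"x": -0.3, "y": 0, "z": 0.06, "rx": 0, "ry": 0, "rz": 0}, {"x": -0.3, "y": 0, "z": 0.06, "rx": 0, "ry": 0, "rz": 0}, {"x": -0.3, "y": 0, "z": 0.06, "rx": 0, "ry": 0, "rz": 0}, {"x": -0.3, "y": 0, "z": 0.06, "rx": 0, "ry": 0, "rz": 0}, {"x": -0.3, "y": 0, "z": 0.06, "rx": 0, "ry": 0, "rz": 0}])

```text
t: 11.13
eef_pos: [556.0, 40.4, 18.5]
tcp_rot: [-3.139, 0.205, 3.037]
ft_force: [-4.8, 1.0, 3.5]
opening: 0.006
grip_force: 2.5
```

```bash
python3 - <<'E'
from h import *
rep(); go([*g2w(-40),17],np.pi+GA,0.5)
E
```

```text
[556.   40.4  18.5] g [-51.4  -0.8] [-3.139  0.205  3.037] [-0.04  0.63  2.03 -0.06  0.27 -1.45] F [-4.8  1.   3.5]
rot [-0.03 -2.95 -0.01] shift before [-0.44  0.03  0.15] after [-0.37  0.03  0.27]
```

Emit:
step_arm(plan=[{"x": -0.1, "y": 0, "z": 0.04, "rx": 0, "ry": 0, "rz": 0}, {"x": -0.2, "y": 0, "z": 0.04, "rx": 0, "ry": 0, "rz": 0}, {"x": -0.2, "y": 0, "z": 0.05, "rx": 0, "ry": -0.2, "rz": 0}, {"x": -0.2, "y": 0, "z": 0.05, "rx": 0, "ry": -0.3, "rz": 0}, {"x": -0.2, "y": 0, "z": 0.06, "rx": 0, "ry": -0.3, "rz": 0}, {"x": -0.15, "y": 0, "z": 0.06, "rx": 0, "ry": -0.3, "rz": 0}, {"x": -0.05, "y": 0, "z": 0.02, "rx": 0, "ry": -0.3, "rz": 0}, {"x": 0, "y": 0, "z": 0, "rx": 0, "ry": -0.3, "rz": 0}, {"x": 0, "y": 0, "z": 0, "rx": 0, "ry": -0.3, "rz": 0}, {"x": 0, "y": 0, "z": 0, "rx": 0, "ry": 0, "rz": 0}])

```text
t: 11.97
eef_pos: [588.4, 39.5, 22.6]
tcp_rot: [-3.132, 0.383, 3.038]
ft_force: [-3.7, -0.2, -1.6]
opening: 0.004
grip_force: 1.2
```

```bash
python3 - <<'E'
from h import *
rep(); go([*g2w(-10),17],np.pi+GA,0.5);go([*g2w(-10),17],np.pi+GA,0.7)
E
```

```text
[588.4  39.5  22.6] g [-19.1   1.7] [-3.132  0.383  3.038] [-0.03  0.64  2.06 -0.63  0.07 -0.87] F [-3.7 -0.2 -1.6]
rot [-0.1  -1.17 -0.  ] shift before [-0.25 -0.06  0.34] after [-0.21 -0.07  0.37]
rot [-0.1  -3.17  0.01] shift before [-0.25 -0.06  0.34] after [-0.13 -0.07  0.4 ]
```

j5 is pinned at its lower limit, so more lean needs the flipped wrist (j4 near π). I'll back off, turn the tool half round, and then tilt through sideways.

Emit:
step_arm(plan=[{"x": 0, "y": 0, "z": -0.4, "rx": 0, "ry": 0, "rz": 0}, {"x": 0, "y": 0, "z": -0.7, "rx": 0, "ry": 0, "rz": 0}, {"x": 0, "y": 0, "z": -1, "rx": 0, "ry": 0, "rz": 0}, {"x": 0, "y": 0, "z": -1, "rx": 0, "ry": 0.3, "rz": 0}, {"x": 0, "y": 0, "z": -1, "rx": 0, "ry": 0.7, "rz": 0}, {"x": 0, "y": 0, "z": -0.8, "rx": 0, "ry": 0.8, "rz": 0}, {"x": 0, "y": 0, "z": -0.5, "rx": 0, "ry": 0.8, "rz": 0}, {"x": 0, "y": 0, "z": 0, "rx": 0, "ry": 0.6, "rz": 0}, {"x": 0, "y": 0, "z": 0, "rx": 0, "ry": 0.6, "rz": 0}, {"x": 0, "y": 0, "z": 0, "rx": 0, "ry": 0, "rz": 1}])

```text
t: 12.8
eef_pos: [545.4, 46.5, 150.0]
tcp_rot: [-3.138, 0.002, 2.938]
ft_force: [-0.8, -0.0, -1.0]
opening: 0.004
grip_force: 0.0
```

Emit:
step_arm(plan=[{"x": 0, "y": 0, "z": 0, "rx": 0, "ry": 0, "rz": 1}, {"x": 0, "y": 0, "z": 0, "rx": 0, "ry": 0, "rz": 1}, {"x": 0, "y": 0, "z": 0, "rx": 0, "ry": 0, "rz": 1}, {"x": 0, "y": 0, "z": 0, "rx": 0, "ry": 0, "rz": 1}, {"x": 0, "y": 0, "z": 0, "rx": 0, "ry": 0, "rz": 1}, {"x": 0, "y": 0, "z": 0, "rx": 0, "ry": 0, "rz": 1}, {"x": 0, "y": 0, "z": 0, "rx": 0, "ry": 0, "rz": 1}, {"x": 0, "y": 0, "z": 0, "rx": 0, "ry": 0, "rz": 1}, {"x": 0, "y": 0, "z": 0, "rx": 0, "ry": 0, "rz": 1}, {"x": 0, "y": 0, "z": 0, "rx": 0, "ry": 0, "rz": 1}])

```text
t: 13.63
eef_pos: [544.1, 46.7, 149.5]
tcp_rot: [3.14, 0.005, 1.931]
ft_force: [-0.3, 0.1, -0.9]
opening: 0.004
grip_force: 0.0
```

Emit:
step_arm(plan=[{"x": 0, "y": 0, "z": 0, "rx": 0, "ry": 0, "rz": 1}, {"x": 0, "y": 0, "z": 0, "rx": 0, "ry": 0, "rz": 1}, {"x": 0, "y": 0, "z": 0, "rx": 0, "ry": 0, "rz": 1}, {"x": 0, "y": 0, "z": 0, "rx": 0, "ry": 0, "rz": 1}, {"x": 0, "y": 0, "z": 0, "rx": 0, "ry": 0, "rz": 1}, {"x": 0, "y": 0, "z": 0, "rx": 0, "ry": 0, "rz": 1}, {"x": 0, "y": 0, "z": 0, "rx": 0, "ry": 0, "rz": 1}, {"x": 0, "y": 0, "z": 0, "rx": 0, "ry": 0, "rz": 1}, {"x": 0, "y": 0, "z": 0, "rx": 0, "ry": 0, "rz": 1}, {"x": 0, "y": 0, "z": 0, "rx": 0, "ry": 0, "rz": 1}])

```text
t: 14.47
eef_pos: [544.0, 46.7, 149.5]
tcp_rot: [3.137, 0.001, 0.931]
ft_force: [-0.8, 0.0, -0.1]
opening: 0.006
grip_force: 0.0
```

Emit:
step_arm(plan=[{"x": 0, "y": 0, "z": 0, "rx": 0, "ry": 0, "rz": 1}, {"x": 0, "y": 0, "z": 0, "rx": 0, "ry": 0, "rz": 1}, {"x": 0, "y": 0, "z": 0, "rx": 0, "ry": 0, "rz": 1}, {"x": 0, "y": 0, "z": 0, "rx": 0, "ry": 0, "rz": 1}, {"x": 0, "y": 0, "z": 0, "rx": 0, "ry": 0, "rz": 1}, {"x": 0, "y": 0, "z": 0, "rx": 0, "ry": 0, "rz": 1}, {"x": 0, "y": 0, "z": 0, "rx": 0, "ry": 0, "rz": 1}, {"x": 0, "y": 0, "z": 0, "rx": 0, "ry": 0, "rz": 1}, {"x": 0, "y": 0, "z": 0, "rx": 0, "ry": 0, "rz": 1}, {"x": 0, "y": 0, "z": 0, "rx": 0, "ry": 0, "rz": 1}])

```text
t: 15.3
eef_pos: [544.1, 46.7, 149.6]
tcp_rot: [3.138, -0.003, -0.069]
ft_force: [-0.5, -0.6, -0.1]
opening: 0.003
grip_force: 0.0
```

```bash
python3 - <<'E'
from h import *
rep(); go([*g2w(-60),130],GA,-0.0)
E
```

```text
[544.1  46.7 149.6] g [-63.9   4.2] [ 3.138e+00 -3.000e-03 -6.900e-02] [-0.03  0.46  1.83 -0.01  0.85  1.61] F [-0.5 -0.6 -0.1]
rot [ 0.04 -0.03  0.34] shift before [0.15 0.17 0.78] after [0.16 0.17 0.78]
```

Emit:
step_arm(plan=[{"x": 0, "y": 0, "z": 0, "rx": 0.8, "ry": 0, "rz": 0}, {"x": 0, "y": 0, "z": 0, "rx": 0.8, "ry": 0, "rz": 0}, {"x": 0, "y": 0, "z": 0, "rx": 0.8, "ry": 0, "rz": 0}, {"x": 0, "y": 0, "z": 0, "rx": 0.8, "ry": 0, "rz": 0}, {"x": 0, "y": 0, "z": 0, "rx": 0.8, "ry": 0, "rz": 0}, {"x": 0, "y": 0, "z": 0, "rx": 0, "ry": 0, "rz": 0}, {"x": 0, "y": 0, "z": 0, "rx": 0, "ry": 0, "rz": 0}, {"x": 0, "y": 0, "z": 0, "rx": 0, "ry": 0, "rz": 0}, {"x": 0, "y": 0, "z": 0, "rx": 0, "ry": 0, "rz": 0}, {"x": 0, "y": 0, "z": 0, "rx": 0, "ry": 0, "rz": 0}])

```text
t: 16.13
eef_pos: [543.4, 46.1, 149.6]
tcp_rot: [-2.751, -0.002, -0.065]
ft_force: [-0.2, -0.2, -0.5]
opening: 0.004
grip_force: 0.0
```

```bash
python3 - <<'E'
from h import *
rep()
R=Ro.from_euler('xyz',state()['tcp_rot']).as_matrix(); print('z',R[:,2].round(2))
E
```

```text
[543.4  46.1 149.6] g [-64.6   3.6] [-2.751e+00 -2.000e-03 -6.500e-02] [-0.23  0.48  1.86  0.49  0.93  1.08] F [-0.2 -0.2 -0.5]
z [ 0.03  0.38 -0.92]
```

Emit:
step_arm(plan=[{"x": 0, "y": 0, "z": 0, "rx": 0, "ry": 0.8, "rz": 0}, {"x": 0, "y": 0, "z": 0, "rx": 0, "ry": 0.8, "rz": 0}, {"x": 0, "y": 0, "z": 0, "rx": 0, "ry": 0.8, "rz": 0}, {"x": 0, "y": 0, "z": 0, "rx": 0, "ry": 0.8, "rz": 0}, {"x": 0, "y": 0, "z": 0, "rx": 0, "ry": 0.8, "rz": 0}, {"x": 0, "y": 0, "z": 0, "rx": 0, "ry": 0.8, "rz": 0}, {"x": 0, "y": 0, "z": 0, "rx": 0, "ry": 0.8, "rz": 0}, {"x": 0, "y": 0, "z": 0, "rx": 0, "ry": 0.8, "rz": 0}, {"x": 0, "y": 0, "z": 0, "rx": 0, "ry": 0.8, "rz": 0}, {"x": 0, "y": 0, "z": 0, "rx": 0, "ry": 0.8, "rz": 0}])

```text
t: 16.97
eef_pos: [544.6, 51.8, 150.8]
tcp_rot: [-2.638, -0.602, -0.353]
ft_force: [-0.3, -0.2, 1.0]
opening: 0.003
grip_force: 0.0
```

```bash
python3 - <<'E'
from h import *
rep()
R=Ro.from_euler('xyz',state()['tcp_rot']).as_matrix(); print('z',R[:,2].round(2)); go([*g2w(-60),120],GA,-0.78)
E
```

```text
[544.6  51.8 150.8] g [-63.9   9.3] [-2.638 -0.602 -0.353] [-0.24  0.4   2.29  1.97  0.48 -0.35] F [-0.3 -0.2  1. ]
z [ 0.63  0.28 -0.72]
rot [-3.41  1.24 -2.32] shift before [-0.5   0.84  0.85] after [-0.75  0.37  0.99]
```

Emit:
step_arm(plan=[{"x": 0, "y": 0, "z": 0, "rx": -0.43, "ry": 0.15, "rz": -0.29}, {"x": 0, "y": 0, "z": 0, "rx": -0.43, "ry": 0.15, "rz": -0.29}, {"x": 0, "y": 0, "z": 0, "rx": -0.43, "ry": 0.15, "rz": -0.29}, {"x": 0, "y": 0, "z": 0, "rx": -0.43, "ry": 0.15, "rz": -0.29}, {"x": 0, "y": 0, "z": 0, "rx": -0.43, "ry": 0.15, "rz": -0.29}, {"x": 0, "y": 0, "z": 0, "rx": -0.43, "ry": 0.15, "rz": -0.29}, {"x": 0, "y": 0, "z": 0, "rx": -0.43, "ry": 0.15, "rz": -0.29}, {"x": 0, "y": 0, "z": 0, "rx": -0.43, "ry": 0.15, "rz": -0.29}, {"x": 0, "y": 0, "z": 0, "rx": 0, "ry": 0, "rz": 0}, {"x": 0, "y": 0, "z": 0, "rx": 0, "ry": 0, "rz": 0}])

```text
t: 17.8
eef_pos: [545.2, 53.2, 150.9]
tcp_rot: [-3.096, -0.766, -0.127]
ft_force: [0.1, -1.0, 0.3]
opening: 0.003
grip_force: 0.0
```

```bash
python3 - <<'E'
from h import *
rep()
go([*g2w(-45),17],GA,-0.78)
c=cam('top'); save(c,'t5.png'); cc=c['image'][190:280,260:340]
g=cv2.cvtColor(c['image'],cv2.COLOR_RGB2HSV)
m=(g[...,0]>18)&(g[...,0]<32)&(g[...,1]>90); m[:, :285]=0; m[:,312:]=0;m[270:]=0
v,u=np.nonzero(m)
if len(v): print(v.min(),v.max(), 'near end g',w2g(onz(c,u[v==v.max()].mean(),v.max()+.5,34)))
E
```

```text
[545.2  53.2 150.9] g [-63.4  10.8] [-3.096 -0.766 -0.127] [-0.    0.39  2.32  3.26  0.34 -1.59] F [ 0.1 -1.   0.3]
rot [-0.29  0.13 -0.17] shift before [-3.17  0.61  4.35] after [-3.24  0.43  4.32]
200 265 near end g [-135.82940314  -37.06828816]
```

Emit:
step_arm(plan=[{"x": 0, "y": 0, "z": 0, "rx": -0.29, "ry": 0.13, "rz": -0.17}, {"x": -0.4, "y": 0.06, "z": 0.55, "rx": 0, "ry": 0, "rz": 0}, {"x": -0.5, "y": 0.06, "z": 0.65, "rx": 0, "ry": 0, "rz": 0}, {"x": -0.5, "y": 0.06, "z": 0.65, "rx": 0, "ry": 0, "rz": 0}, {"x": -0.5, "y": 0.06, "z": 0.65, "rx": 0, "ry": 0, "rz": 0}, {"x": -0.5, "y": 0.06, "z": 0.65, "rx": 0, "ry": 0, "rz": 0}, {"x": -0.5, "y": 0.06, "z": 0.65, "rx": 0, "ry": 0, "rz": 0}, {"x": -0.34, "y": 0.06, "z": 0.5, "rx": 0, "ry": 0, "rz": 0}, {"x": 0, "y": 0, "z": 0, "rx": 0, "ry": 0, "rz": 0}, {"x": 0, "y": 0, "z": 0, "rx": 0, "ry": 0, "rz": 0}])

```text
t: 18.68
eef_pos: [561.9, 39.4, 16.8]
tcp_rot: [-3.14, -0.778, -0.107]
ft_force: [-0.3, -0.0, -0.8]
opening: 0.004
grip_force: 0.0
```

```bash
python3 - <<'E'
from h import *
rep()
go([*g2w(-20),17],GA,-0.78)
c=cam('scene'); save(c,'s6.png')
big=cv2.resize(c['image'][190:370,240:440],None,fx=3,fy=3,interpolation=cv2.INTER_CUBIC); cv2.imwrite('pics/s6c.png',big[...,::-1])
E
```

```text
[561.9  39.4  16.8] g [-45.5  -1.2] [-3.14  -0.778 -0.107] [-0.02  0.76  2.36  3.23  0.75 -1.57] F [-0.3 -0.  -0.8]
rot [ 0.01  0.02 -0.03] shift before [ 0.73 -0.05  0.71] after [ 0.73 -0.05  0.71]
```

View pics/s6c.png

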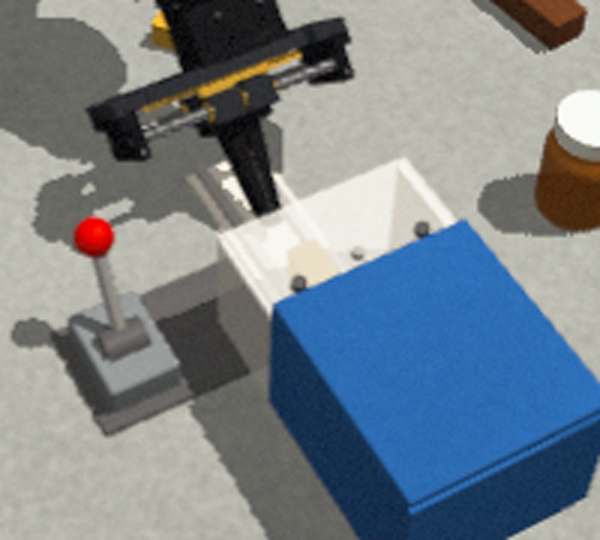

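The view shows the fingers leaning toward the guard mouth at crop (265,210), with the bar's pale near end already under the clear guard near crop (305,262). I'll push quickly to just short of the earliest possible home position, then slowly.

Emit:
step_arm(plan=[{"x": 0.14, "y": -0.05, "z": 0.14, "rx": 0, "ry": 0, "rz": 0}, {"x": 0.16, "y": 0, "z": 0.16, "rx": 0, "ry": 0, "rz": 0}, {"x": 0.16, "y": 0, "z": 0.16, "rx": 0, "ry": 0, "rz": 0}, {"x": 0.16, "y": 0, "z": 0.16, "rx": 0, "ry": 0, "rz": 0}, {"x": 0.14, "y": 0, "z": 0.14, "rx": 0, "ry": 0, "rz": 0}, {"x": 0.12, "y": 0, "z": 0.12, "rx": 0, "ry": 0, "rz": 0}, {"x": 0.1, "y": 0, "z": 0.1, "rx": 0, "ry": 0, "rz": 0}, {"x": 0.08, "y": 0, "z": 0.08, "rx": 0, "ry": 0, "rz": 0}, {"x": 0.06, "y": 0, "z": 0.06, "rx": 0, "ry": 0, "rz": 0}, {"x": 0.04, "y": 0, "z": 0.04, "rx": 0, "ry": 0, "rz": 0}])

```text
t: 19.57
eef_pos: [602.6, 36.2, 17.1]
tcp_rot: [3.139, -0.779, -0.104]
ft_force: [-6.4, 0.4, 4.9]
opening: 0.003
grip_force: 2.9
```

```bash
python3 - <<'E'
from h import *
rep(); go([*g2w(6),17],GA,-0.78)
E
```

```text
[602.6  36.2  17.1] g [-4.6 -0.2] [ 3.139 -0.779 -0.104] [-0.02  0.76  2.26  3.24  0.65 -1.59] F [-6.4  0.4  4.9]
rot [ 0.03  0.01 -0.01] shift before [ 0.3  -0.01  0.3 ] after [ 0.3  -0.01  0.3 ]
```

Emit:
step_arm(plan=[{"x": 0.008, "y": 0, "z": 0.008, "rx": 0, "ry": 0, "rz": 0}, {"x": 0.008, "y": 0, "z": 0.008, "rx": 0, "ry": 0, "rz": 0}, {"x": 0.008, "y": 0, "z": 0.008, "rx": 0, "ry": 0, "rz": 0}, {"x": 0.008, "y": 0, "z": 0.008, "rx": 0, "ry": 0, "rz": 0}, {"x": 0.008, "y": 0, "z": 0.008, "rx": 0, "ry": 0, "rz": 0}, {"x": 0.008, "y": 0, "z": 0.008, "rx": 0, "ry": 0, "rz": 0}, {"x": 0.008, "y": 0, "z": 0.008, "rx": 0, "ry": 0, "rz": 0}, {"x": 0.008, "y": 0, "z": 0.008, "rx": 0, "ry": 0, "rz": 0}, {"x": 0, "y": 0, "z": 0, "rx": 0, "ry": 0, "rz": 0}, {"x": 0, "y": 0, "z": 0, "rx": 0, "ry": 0, "rz": 0}])

```text
t: 20.4
eef_pos: [604.6, 36.0, 17.0]
tcp_rot: [3.139, -0.778, -0.104]
ft_force: [-4.7, -0.2, 3.3]
opening: 0.005
grip_force: 2.6
```

```bash
python3 - <<'E'
from h import *
rep()
c=cam('scene')
big=cv2.resize(c['image'][240:310,300:380],None,fx=7,fy=7,interpolation=cv2.INTER_CUBIC); cv2.imwrite('pics/s7c.png',big[...,::-1])
E
```

```text
[604.6  36.   17. ] g [-2.6 -0.2] [ 3.139 -0.778 -0.104] [-0.02  0.76  2.25  3.24  0.65 -1.59] F [-4.7 -0.2  3.3]
```

View pics/s7c.png

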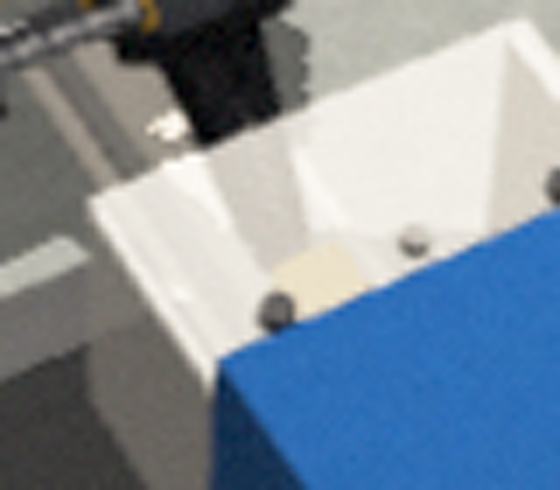

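Emit:
step_arm(plan=[{"x": 0.004, "y": 0, "z": 0.004, "rx": 0, "ry": 0, "rz": 0}, {"x": 0.004, "y": 0, "z": 0.004, "rx": 0, "ry": 0, "rz": 0}, {"x": 0.004, "y": 0, "z": 0.004, "rx": 0, "ry": 0, "rz": 0}, {"x": 0.004, "y": 0, "z": 0.004, "rx": 0, "ry": 0, "rz": 0}, {"x": 0.004, "y": 0, "z": 0.004, "rx": 0, "ry": 0, "rz": 0}, {"x": 0.004, "y": 0, "z": 0.004, "rx": 0, "ry": 0, "rz": 0}, {"x": 0.004, "y": 0, "z": 0.004, "rx": 0, "ry": 0, "rz": 0}, {"x": 0.004, "y": 0, "z": 0.004, "rx": 0, "ry": 0, "rz": 0}, {"x": 0, "y": 0, "z": 0, "rx": 0, "ry": 0, "rz": 0}, {"x": 0, "y": 0, "z": 0, "rx": 0, "ry": 0, "rz": 0}])

```text
t: 21.28
eef_pos: [605.7, 35.8, 17.0]
tcp_rot: [3.139, -0.778, -0.104]
ft_force: [-5.8, 1.3, 4.1]
opening: 0.009
grip_force: 2.7
```

Emit:
step_arm(plan=[{"x": 0.004, "y": 0, "z": 0.004, "rx": 0, "ry": 0, "rz": 0}, {"x": 0.004, "y": 0, "z": 0.004, "rx": 0, "ry": 0, "rz": 0}, {"x": 0.004, "y": 0, "z": 0.004, "rx": 0, "ry": 0, "rz": 0}, {"x": 0.004, "y": 0, "z": 0.004, "rx": 0, "ry": 0, "rz": 0}, {"x": 0.004, "y": 0, "z": 0.004, "rx": 0, "ry": 0, "rz": 0}, {"x": 0.004, "y": 0, "z": 0.004, "rx": 0, "ry": 0, "rz": 0}, {"x": 0.004, "y": 0, "z": 0.004, "rx": 0, "ry": 0, "rz": 0}, {"x": 0.004, "y": 0, "z": 0.004, "rx": 0, "ry": 0, "rz": 0}, {"x": 0.004, "y": 0, "z": 0.004, "rx": 0, "ry": 0, "rz": 0}, {"x": 0, "y": 0, "z": 0, "rx": 0, "ry": 0, "rz": 0}])

```text
t: 22.12
eef_pos: [607.0, 35.7, 17.0]
tcp_rot: [3.139, -0.778, -0.104]
ft_force: [-5.3, 0.7, 4.1]
opening: 0.007
grip_force: 2.8
```

Emit:
step_arm(plan=[{"x": 0.004, "y": 0, "z": 0.004, "rx": 0, "ry": 0, "rz": 0}, {"x": 0.004, "y": 0, "z": 0.004, "rx": 0, "ry": 0, "rz": 0}, {"x": 0.004, "y": 0, "z": 0.004, "rx": 0, "ry": 0, "rz": 0}, {"x": 0.004, "y": 0, "z": 0.004, "rx": 0, "ry": 0, "rz": 0}, {"x": 0.004, "y": 0, "z": 0.004, "rx": 0, "ry": 0, "rz": 0}, {"x": 0.004, "y": 0, "z": 0.004, "rx": 0, "ry": 0, "rz": 0}, {"x": 0.004, "y": 0, "z": 0.004, "rx": 0, "ry": 0, "rz": 0}, {"x": 0.004, "y": 0, "z": 0.004, "rx": 0, "ry": 0, "rz": 0}, {"x": 0.004, "y": 0, "z": 0.004, "rx": 0, "ry": 0, "rz": 0}, {"x": 0, "y": 0, "z": 0, "rx": 0, "ry": 0, "rz": 0}])

```text
t: 22.95
eef_pos: [608.2, 35.6, 17.0]
tcp_rot: [3.139, -0.778, -0.104]
ft_force: [-5.4, 0.7, 4.6]
opening: 0.006
grip_force: 2.8
```

Emit:
step_arm(plan=[{"x": 0.004, "y": 0, "z": 0.004, "rx": 0, "ry": 0, "rz": 0}, {"x": 0.004, "y": 0, "z": 0.004, "rx": 0, "ry": 0, "rz": 0}, {"x": 0.004, "y": 0, "z": 0.004, "rx": 0, "ry": 0, "rz": 0}, {"x": 0.004, "y": 0, "z": 0.004, "rx": 0, "ry": 0, "rz": 0}, {"x": 0.004, "y": 0, "z": 0.004, "rx": 0, "ry": 0, "rz": 0}, {"x": 0.004, "y": 0, "z": 0.004, "rx": 0, "ry": 0, "rz": 0}, {"x": 0.004, "y": 0, "z": 0.004, "rx": 0, "ry": 0, "rz": 0}, {"x": 0.004, "y": 0, "z": 0.004, "rx": 0, "ry": 0, "rz": 0}, {"x": 0.004, "y": 0, "z": 0.004, "rx": 0, "ry": 0, "rz": 0}, {"x": 0.004, "y": 0, "z": 0.004, "rx": 0, "ry": 0, "rz": 0}])

```text
t: 23.78
eef_pos: [609.6, 35.4, 17.0]
tcp_rot: [3.139, -0.778, -0.104]
ft_force: [-4.5, 0.2, 4.3]
opening: 0.004
grip_force: 2.9
```

Emit:
step_arm(plan=[{"x": 0.004, "y": 0, "z": 0.004, "rx": 0, "ry": 0, "rz": 0}, {"x": 0.004, "y": 0, "z": 0.004, "rx": 0, "ry": 0, "rz": 0}, {"x": 0.004, "y": 0, "z": 0.004, "rx": 0, "ry": 0, "rz": 0}, {"x": 0.004, "y": 0, "z": 0.004, "rx": 0, "ry": 0, "rz": 0}, {"x": 0.004, "y": 0, "z": 0.004, "rx": 0, "ry": 0, "rz": 0}, {"x": 0.004, "y": 0, "z": 0.004, "rx": 0, "ry": 0, "rz": 0}, {"x": 0.004, "y": 0, "z": 0.004, "rx": 0, "ry": 0, "rz": 0}, {"x": 0.004, "y": 0, "z": 0.004, "rx": 0, "ry": 0, "rz": 0}, {"x": 0.004, "y": 0, "z": 0.004, "rx": 0, "ry": 0, "rz": 0}, {"x": 0.004, "y": 0, "z": 0.004, "rx": 0, "ry": 0, "rz": 0}])

```text
t: 24.62
eef_pos: [611.1, 35.3, 17.0]
tcp_rot: [3.139, -0.778, -0.104]
ft_force: [-6.2, -0.0, 4.5]
opening: 0.005
grip_force: 2.9
```

Emit:
step_arm(plan=[{"x": 0.004, "y": 0, "z": 0.004, "rx": 0, "ry": 0, "rz": 0}, {"x": 0.004, "y": 0, "z": 0.004, "rx": 0, "ry": 0, "rz": 0}, {"x": 0.004, "y": 0, "z": 0.004, "rx": 0, "ry": 0, "rz": 0}, {"x": 0.004, "y": 0, "z": 0.004, "rx": 0, "ry": 0, "rz": 0}, {"x": 0.004, "y": 0, "z": 0.004, "rx": 0, "ry": 0, "rz": 0}, {"x": 0.004, "y": 0, "z": 0.004, "rx": 0, "ry": 0, "rz": 0}, {"x": 0.004, "y": 0, "z": 0.004, "rx": 0, "ry": 0, "rz": 0}, {"x": 0.004, "y": 0, "z": 0.004, "rx": 0, "ry": 0, "rz": 0}, {"x": 0.004, "y": 0, "z": 0.004, "rx": 0, "ry": 0, "rz": 0}, {"x": 0.004, "y": 0, "z": 0.004, "rx": 0, "ry": 0, "rz": 0}])

```text
t: 25.45
eef_pos: [612.5, 35.1, 17.0]
tcp_rot: [3.139, -0.778, -0.104]
ft_force: [-5.4, 0.9, 4.2]
opening: 0.008
grip_force: 2.9
```

Emit:
step_arm(plan=[{"x": 0.004, "y": 0, "z": 0.004, "rx": 0, "ry": 0, "rz": 0}, {"x": 0.004, "y": 0, "z": 0.004, "rx": 0, "ry": 0, "rz": 0}, {"x": 0.004, "y": 0, "z": 0.004, "rx": 0, "ry": 0, "rz": 0}, {"x": 0.004, "y": 0, "z": 0.004, "rx": 0, "ry": 0, "rz": 0}, {"x": 0.004, "y": 0, "z": 0.004, "rx": 0, "ry": 0, "rz": 0}, {"x": 0.004, "y": 0, "z": 0.004, "rx": 0, "ry": 0, "rz": 0}, {"x": 0.004, "y": 0, "z": 0.004, "rx": 0, "ry": 0, "rz": 0}, {"x": 0.004, "y": 0, "z": 0.004, "rx": 0, "ry": 0, "rz": 0}, {"x": 0.004, "y": 0, "z": 0.004, "rx": 0, "ry": 0, "rz": 0}, {"x": 0.004, "y": 0, "z": 0.004, "rx": 0, "ry": 0, "rz": 0}])

```text
t: 26.28
eef_pos: [613.9, 35.0, 17.0]
tcp_rot: [3.139, -0.778, -0.104]
ft_force: [-5.6, 0.8, 3.9]
opening: 0.007
grip_force: 2.9
```

Emit:
step_arm(plan=[{"x": 0.004, "y": 0, "z": 0.004, "rx": 0, "ry": 0, "rz": 0}, {"x": 0.004, "y": 0, "z": 0.004, "rx": 0, "ry": 0, "rz": 0}, {"x": 0.004, "y": 0, "z": 0.004, "rx": 0, "ry": 0, "rz": 0}, {"x": 0.004, "y": 0, "z": 0.004, "rx": 0, "ry": 0, "rz": 0}, {"x": 0.004, "y": 0, "z": 0.004, "rx": 0, "ry": 0, "rz": 0}, {"x": 0.004, "y": 0, "z": 0.004, "rx": 0, "ry": 0, "rz": 0}, {"x": 0.004, "y": 0, "z": 0.004, "rx": 0, "ry": 0, "rz": 0}, {"x": 0.004, "y": 0, "z": 0.004, "rx": 0, "ry": 0, "rz": 0}, {"x": 0.004, "y": 0, "z": 0.004, "rx": 0, "ry": 0, "rz": 0}, {"x": 0.004, "y": 0, "z": 0.004, "rx": 0, "ry": 0, "rz": 0}])

```text
t: 27.12
eef_pos: [615.3, 34.8, 16.9]
tcp_rot: [3.139, -0.778, -0.104]
ft_force: [-6.0, 2.0, 3.8]
opening: 0.004
grip_force: 2.9
```

Emit:
step_arm(plan=[{"x": 0.004, "y": 0, "z": 0.004, "rx": 0, "ry": 0, "rz": 0}, {"x": 0.004, "y": 0, "z": 0.004, "rx": 0, "ry": 0, "rz": 0}, {"x": 0.004, "y": 0, "z": 0.004, "rx": 0, "ry": 0, "rz": 0}, {"x": 0.004, "y": 0, "z": 0.004, "rx": 0, "ry": 0, "rz": 0}, {"x": 0.004, "y": 0, "z": 0.004, "rx": 0, "ry": 0, "rz": 0}, {"x": 0.004, "y": 0, "z": 0.004, "rx": 0, "ry": 0, "rz": 0}, {"x": 0.004, "y": 0, "z": 0.004, "rx": 0, "ry": 0, "rz": 0}, {"x": 0.004, "y": 0, "z": 0.004, "rx": 0, "ry": 0, "rz": 0}, {"x": 0.004, "y": 0, "z": 0.004, "rx": 0, "ry": 0, "rz": 0}, {"x": 0.004, "y": 0, "z": 0.004, "rx": 0, "ry": 0, "rz": 0}])

```text
t: 27.95
eef_pos: [616.7, 34.7, 17.0]
tcp_rot: [3.139, -0.779, -0.104]
ft_force: [-6.5, 0.2, 4.5]
opening: 0.002
grip_force: 2.9
```

Emit:
step_arm(plan=[{"x": 0.004, "y": 0, "z": 0.004, "rx": 0, "ry": 0, "rz": 0}, {"x": 0.004, "y": 0, "z": 0.004, "rx": 0, "ry": 0, "rz": 0}, {"x": 0.004, "y": 0, "z": 0.004, "rx": 0, "ry": 0, "rz": 0}, {"x": 0.004, "y": 0, "z": 0.004, "rx": 0, "ry": 0, "rz": 0}, {"x": 0.004, "y": 0, "z": 0.004, "rx": 0, "ry": 0, "rz": 0}, {"x": 0.004, "y": 0, "z": 0.004, "rx": 0, "ry": 0, "rz": 0}, {"x": 0.004, "y": 0, "z": 0.004, "rx": 0, "ry": 0, "rz": 0}, {"x": 0.004, "y": 0, "z": 0.004, "rx": 0, "ry": 0, "rz": 0}, {"x": 0.004, "y": 0, "z": 0.004, "rx": 0, "ry": 0, "rz": 0}, {"x": 0.004, "y": 0, "z": 0.004, "rx": 0, "ry": 0, "rz": 0}])

```text
t: 28.78
eef_pos: [618.1, 34.6, 16.9]
tcp_rot: [3.139, -0.778, -0.104]
ft_force: [-5.7, 0.5, 4.6]
opening: 0.006
grip_force: 2.9
```

Emit:
step_arm(plan=[{"x": 0.004, "y": 0, "z": 0.004, "rx": 0, "ry": 0, "rz": 0}, {"x": 0.004, "y": 0, "z": 0.004, "rx": 0, "ry": 0, "rz": 0}, {"x": 0.004, "y": 0, "z": 0.004, "rx": 0, "ry": 0, "rz": 0}, {"x": 0.004, "y": 0, "z": 0.004, "rx": 0, "ry": 0, "rz": 0}, {"x": 0.004, "y": 0, "z": 0.004, "rx": 0, "ry": 0, "rz": 0}, {"x": 0.004, "y": 0, "z": 0.004, "rx": 0, "ry": 0, "rz": 0}, {"x": 0.004, "y": 0, "z": 0.004, "rx": 0, "ry": 0, "rz": 0}, {"x": 0.004, "y": 0, "z": 0.004, "rx": 0, "ry": 0, "rz": 0}, {"x": 0.004, "y": 0, "z": 0.004, "rx": 0, "ry": 0, "rz": 0}, {"x": 0.004, "y": 0, "z": 0.004, "rx": 0, "ry": 0, "rz": 0}])

```text
t: 29.62
eef_pos: [619.5, 34.4, 17.0]
tcp_rot: [3.139, -0.778, -0.104]
ft_force: [-6.5, 1.5, 5.2]
opening: 0.006
grip_force: 3.0
```

Emit:
step_arm(plan=[{"x": 0.004, "y": 0, "z": 0.004, "rx": 0, "ry": 0, "rz": 0}, {"x": 0.004, "y": 0, "z": 0.004, "rx": 0, "ry": 0, "rz": 0}, {"x": 0.004, "y": 0, "z": 0.004, "rx": 0, "ry": 0, "rz": 0}, {"x": 0.004, "y": 0, "z": 0.004, "rx": 0, "ry": 0, "rz": 0}, {"x": 0.004, "y": 0, "z": 0.004, "rx": 0, "ry": 0, "rz": 0}, {"x": 0.004, "y": 0, "z": 0.004, "rx": 0, "ry": 0, "rz": 0}, {"x": 0.004, "y": 0, "z": 0.004, "rx": 0, "ry": 0, "rz": 0}, {"x": 0.004, "y": 0, "z": 0.004, "rx": 0, "ry": 0, "rz": 0}, {"x": 0.004, "y": 0, "z": 0.004, "rx": 0, "ry": 0, "rz": 0}, {"x": 0.004, "y": 0, "z": 0.004, "rx": 0, "ry": 0, "rz": 0}])

```text
t: 30.45
eef_pos: [620.9, 34.3, 16.9]
tcp_rot: [3.139, -0.778, -0.104]
ft_force: [-5.9, 1.3, 4.0]
opening: 0.009
grip_force: 2.8
```

Emit:
step_arm(plan=[{"x": 0.004, "y": 0, "z": 0.004, "rx": 0, "ry": 0, "rz": 0}, {"x": 0.004, "y": 0, "z": 0.004, "rx": 0, "ry": 0, "rz": 0}, {"x": 0.004, "y": 0, "z": 0.004, "rx": 0, "ry": 0, "rz": 0}, {"x": 0.004, "y": 0, "z": 0.004, "rx": 0, "ry": 0, "rz": 0}, {"x": 0.004, "y": 0, "z": 0.004, "rx": 0, "ry": 0, "rz": 0}, {"x": 0.004, "y": 0, "z": 0.004, "rx": 0, "ry": 0, "rz": 0}, {"x": 0.004, "y": 0, "z": 0.004, "rx": 0, "ry": 0, "rz": 0}, {"x": 0.004, "y": 0, "z": 0.004, "rx": 0, "ry": 0, "rz": 0}, {"x": 0.004, "y": 0, "z": 0.004, "rx": 0, "ry": 0, "rz": 0}, {"x": 0.004, "y": 0, "z": 0.004, "rx": 0, "ry": 0, "rz": 0}])

```text
t: 31.28
eef_pos: [622.3, 34.1, 16.9]
tcp_rot: [3.139, -0.778, -0.104]
ft_force: [-6.2, 0.7, 4.3]
opening: 0.004
grip_force: 2.9
```

Emit:
step_arm(plan=[{"x": 0.004, "y": 0, "z": 0.004, "rx": 0, "ry": 0, "rz": 0}, {"x": 0.004, "y": 0, "z": 0.004, "rx": 0, "ry": 0, "rz": 0}, {"x": 0.004, "y": 0, "z": 0.004, "rx": 0, "ry": 0, "rz": 0}, {"x": 0.004, "y": 0, "z": 0.004, "rx": 0, "ry": 0, "rz": 0}, {"x": 0.004, "y": 0, "z": 0.004, "rx": 0, "ry": 0, "rz": 0}, {"x": 0.004, "y": 0, "z": 0.004, "rx": 0, "ry": 0, "rz": 0}, {"x": 0.004, "y": 0, "z": 0.004, "rx": 0, "ry": 0, "rz": 0}, {"x": 0.004, "y": 0, "z": 0.004, "rx": 0, "ry": 0, "rz": 0}, {"x": 0.004, "y": 0, "z": 0.004, "rx": 0, "ry": 0, "rz": 0}, {"x": 0.004, "y": 0, "z": 0.004, "rx": 0, "ry": 0, "rz": 0}])

```text
t: 32.12
eef_pos: [623.7, 33.9, 16.9]
tcp_rot: [3.139, -0.778, -0.104]
ft_force: [-6.4, 1.4, 4.1]
opening: 0.0
grip_force: 2.9
```

Emit:
step_arm(plan=[{"x": 0.004, "y": 0, "z": 0.004, "rx": 0, "ry": 0, "rz": 0}, {"x": 0.004, "y": 0, "z": 0.004, "rx": 0, "ry": 0, "rz": 0}, {"x": 0.004, "y": 0, "z": 0.004, "rx": 0, "ry": 0, "rz": 0}, {"x": 0.004, "y": 0, "z": 0.004, "rx": 0, "ry": 0, "rz": 0}, {"x": 0.004, "y": 0, "z": 0.004, "rx": 0, "ry": 0, "rz": 0}, {"x": 0.004, "y": 0, "z": 0.004, "rx": 0, "ry": 0, "rz": 0}, {"x": 0.004, "y": 0, "z": 0.004, "rx": 0, "ry": 0, "rz": 0}, {"x": 0.004, "y": 0, "z": 0.004, "rx": 0, "ry": 0, "rz": 0}, {"x": 0.004, "y": 0, "z": 0.004, "rx": 0, "ry": 0, "rz": 0}, {"x": 0.004, "y": 0, "z": 0.004, "rx": 0, "ry": 0, "rz": 0}])

```text
t: 32.95
eef_pos: [625.1, 33.8, 16.9]
tcp_rot: [3.139, -0.778, -0.104]
ft_force: [-5.7, 0.3, 4.4]
opening: 0.003
grip_force: 2.9
```

Emit:
step_arm(plan=[{"x": 0.004, "y": 0, "z": 0.004, "rx": 0, "ry": 0, "rz": 0}, {"x": 0.004, "y": 0, "z": 0.004, "rx": 0, "ry": 0, "rz": 0}, {"x": 0.004, "y": 0, "z": 0.004, "rx": 0, "ry": 0, "rz": 0}, {"x": 0.004, "y": 0, "z": 0.004, "rx": 0, "ry": 0, "rz": 0}, {"x": 0.004, "y": 0, "z": 0.004, "rx": 0, "ry": 0, "rz": 0}, {"x": 0.004, "y": 0, "z": 0.004, "rx": 0, "ry": 0, "rz": 0}, {"x": 0.004, "y": 0, "z": 0.004, "rx": 0, "ry": 0, "rz": 0}, {"x": 0.004, "y": 0, "z": 0.004, "rx": 0, "ry": 0, "rz": 0}, {"x": 0.004, "y": 0, "z": 0.004, "rx": 0, "ry": 0, "rz": 0}, {"x": 0.004, "y": 0, "z": 0.004, "rx": 0, "ry": 0, "rz": 0}])

```text
t: 33.78
eef_pos: [626.5, 33.6, 16.9]
tcp_rot: [3.139, -0.778, -0.104]
ft_force: [-5.9, 0.3, 4.3]
opening: 0.007
grip_force: 2.9
```

Emit:
step_arm(plan=[{"x": 0.004, "y": 0, "z": 0.004, "rx": 0, "ry": 0, "rz": 0}, {"x": 0.004, "y": 0, "z": 0.004, "rx": 0, "ry": 0, "rz": 0}, {"x": 0.004, "y": 0, "z": 0.004, "rx": 0, "ry": 0, "rz": 0}, {"x": 0.004, "y": 0, "z": 0.004, "rx": 0, "ry": 0, "rz": 0}, {"x": 0.004, "y": 0, "z": 0.004, "rx": 0, "ry": 0, "rz": 0}, {"x": 0.004, "y": 0, "z": 0.004, "rx": 0, "ry": 0, "rz": 0}, {"x": 0.004, "y": 0, "z": 0.004, "rx": 0, "ry": 0, "rz": 0}, {"x": 0.004, "y": 0, "z": 0.004, "rx": 0, "ry": 0, "rz": 0}, {"x": 0.004, "y": 0, "z": 0.004, "rx": 0, "ry": 0, "rz": 0}, {"x": 0.004, "y": 0, "z": 0.004, "rx": 0, "ry": 0, "rz": 0}])

```text
t: 34.62
eef_pos: [628.0, 33.5, 16.9]
tcp_rot: [3.139, -0.778, -0.104]
ft_force: [-6.3, 0.6, 4.8]
opening: 0.005
grip_force: 2.9
```

Emit:
step_arm(plan=[{"x": 0.004, "y": 0, "z": 0.004, "rx": 0, "ry": 0, "rz": 0}, {"x": 0.004, "y": 0, "z": 0.004, "rx": 0, "ry": 0, "rz": 0}, {"x": 0.004, "y": 0, "z": 0.004, "rx": 0, "ry": 0, "rz": 0}, {"x": 0.004, "y": 0, "z": 0.004, "rx": 0, "ry": 0, "rz": 0}, {"x": 0.004, "y": 0, "z": 0.004, "rx": 0, "ry": 0, "rz": 0}, {"x": 0.004, "y": 0, "z": 0.004, "rx": 0, "ry": 0, "rz": 0}, {"x": 0.004, "y": 0, "z": 0.004, "rx": 0, "ry": 0, "rz": 0}, {"x": 0.004, "y": 0, "z": 0.004, "rx": 0, "ry": 0, "rz": 0}, {"x": 0.004, "y": 0, "z": 0.004, "rx": 0, "ry": 0, "rz": 0}, {"x": 0.004, "y": 0, "z": 0.004, "rx": 0, "ry": 0, "rz": 0}])

```text
t: 35.45
eef_pos: [629.4, 33.4, 16.9]
tcp_rot: [3.139, -0.779, -0.104]
ft_force: [-5.8, 0.4, 4.1]
opening: 0.005
grip_force: 2.9
```

Emit:
step_arm(plan=[{"x": 0.004, "y": 0, "z": 0.004, "rx": 0, "ry": 0, "rz": 0}, {"x": 0.004, "y": 0, "z": 0.004, "rx": 0, "ry": 0, "rz": 0}, {"x": 0.004, "y": 0, "z": 0.004, "rx": 0, "ry": 0, "rz": 0}, {"x": 0.004, "y": 0, "z": 0.004, "rx": 0, "ry": 0, "rz": 0}, {"x": 0.004, "y": 0, "z": 0.004, "rx": 0, "ry": 0, "rz": 0}, {"x": 0.004, "y": 0, "z": 0.004, "rx": 0, "ry": 0, "rz": 0}, {"x": 0.004, "y": 0, "z": 0.004, "rx": 0, "ry": 0, "rz": 0}, {"x": 0.004, "y": 0, "z": 0.004, "rx": 0, "ry": 0, "rz": 0}, {"x": 0.004, "y": 0, "z": 0.004, "rx": 0, "ry": 0, "rz": 0}, {"x": 0.004, "y": 0, "z": 0.004, "rx": 0, "ry": 0, "rz": 0}])

```text
t: 36.28
eef_pos: [630.7, 33.2, 16.9]
tcp_rot: [3.139, -0.778, -0.104]
ft_force: [-6.9, -0.2, 5.5]
opening: 0.002
grip_force: 3.2
```

Emit:
step_arm(plan=[{"x": 0.004, "y": 0, "z": 0.004, "rx": 0, "ry": 0, "rz": 0}, {"x": 0.004, "y": 0, "z": 0.004, "rx": 0, "ry": 0, "rz": 0}, {"x": 0.004, "y": 0, "z": 0.004, "rx": 0, "ry": 0, "rz": 0}, {"x": 0.004, "y": 0, "z": 0.004, "rx": 0, "ry": 0, "rz": 0}, {"x": 0.004, "y": 0, "z": 0.004, "rx": 0, "ry": 0, "rz": 0}, {"x": 0, "y": 0, "z": 0, "rx": 0, "ry": 0, "rz": 0}, {"x": 0, "y": 0, "z": 0, "rx": 0, "ry": 0, "rz": 0}, {"x": 0, "y": 0, "z": 0, "rx": 0, "ry": 0, "rz": 0}, {"x": 0, "y": 0, "z": 0, "rx": 0, "ry": 0, "rz": 0}, {"x": 0, "y": 0, "z": 0, "rx": 0, "ry": 0, "rz": 0}])

```text
t: 37.12
eef_pos: [631.4, 33.2, 16.9]
tcp_rot: [3.139, -0.778, -0.104]
ft_force: [-6.7, 0.2, 4.0]
opening: 0.005
grip_force: 3.2
```

```bash
python3 -c "
from h import *
rep()"
```

```text
[631.4  33.2  16.9] g [24.4 -0.2] [ 3.139 -0.778 -0.104] [-0.03  0.76  2.19  3.24  0.59 -1.6 ] F [-6.7  0.2  4. ]
```

The grip reading has risen by about 10%, so this is probably the weak feeler spring. The firm stop should then be about 4–5 mm further on.

Emit:
step_arm(plan=[{"x": 0.004, "y": 0, "z": 0.004, "rx": 0, "ry": 0, "rz": 0}, {"x": 0.004, "y": 0, "z": 0.004, "rx": 0, "ry": 0, "rz": 0}, {"x": 0.004, "y": 0, "z": 0.004, "rx": 0, "ry": 0, "rz": 0}, {"x": 0.004, "y": 0, "z": 0.004, "rx": 0, "ry": 0, "rz": 0}, {"x": 0.004, "y": 0, "z": 0.004, "rx": 0, "ry": 0, "rz": 0}, {"x": 0.004, "y": 0, "z": 0.004, "rx": 0, "ry": 0, "rz": 0}, {"x": 0.004, "y": 0, "z": 0.004, "rx": 0, "ry": 0, "rz": 0}, {"x": 0.004, "y": 0, "z": 0.004, "rx": 0, "ry": 0, "rz": 0}, {"x": 0.004, "y": 0, "z": 0.004, "rx": 0, "ry": 0, "rz": 0}, {"x": 0, "y": 0, "z": 0, "rx": 0, "ry": 0, "rz": 0}])

```text
t: 37.95
eef_pos: [632.6, 33.0, 16.9]
tcp_rot: [3.139, -0.778, -0.104]
ft_force: [-6.8, -0.2, 4.2]
opening: 0.004
grip_force: 3.2
```

Emit:
step_arm(plan=[{"x": 0.004, "y": 0, "z": 0.004, "rx": 0, "ry": 0, "rz": 0}, {"x": 0.004, "y": 0, "z": 0.004, "rx": 0, "ry": 0, "rz": 0}, {"x": 0.004, "y": 0, "z": 0.004, "rx": 0, "ry": 0, "rz": 0}, {"x": 0.004, "y": 0, "z": 0.004, "rx": 0, "ry": 0, "rz": 0}, {"x": 0.004, "y": 0, "z": 0.004, "rx": 0, "ry": 0, "rz": 0}, {"x": 0.004, "y": 0, "z": 0.004, "rx": 0, "ry": 0, "rz": 0}, {"x": 0.004, "y": 0, "z": 0.004, "rx": 0, "ry": 0, "rz": 0}, {"x": 0, "y": 0, "z": 0, "rx": 0, "ry": 0, "rz": 0}, {"x": 0, "y": 0, "z": 0, "rx": 0, "ry": 0, "rz": 0}, {"x": 0, "y": 0, "z": 0, "rx": 0, "ry": 0, "rz": 0}])

```text
t: 38.78
eef_pos: [633.6, 32.9, 16.8]
tcp_rot: [3.139, -0.778, -0.104]
ft_force: [-6.5, -0.1, 4.8]
opening: 0.002
grip_force: 3.3
```

Emit:
step_arm(plan=[{"x": 0.004, "y": 0, "z": 0.004, "rx": 0, "ry": 0, "rz": 0}, {"x": 0.004, "y": 0, "z": 0.004, "rx": 0, "ry": 0, "rz": 0}, {"x": 0.004, "y": 0, "z": 0.004, "rx": 0, "ry": 0, "rz": 0}, {"x": 0.004, "y": 0, "z": 0.004, "rx": 0, "ry": 0, "rz": 0}, {"x": 0.004, "y": 0, "z": 0.004, "rx": 0, "ry": 0, "rz": 0}, {"x": 0, "y": 0, "z": 0, "rx": 0, "ry": 0, "rz": 0}, {"x": 0, "y": 0, "z": 0, "rx": 0, "ry": 0, "rz": 0}, {"x": 0, "y": 0, "z": 0, "rx": 0, "ry": 0, "rz": 0}, {"x": 0, "y": 0, "z": 0, "rx": 0, "ry": 0, "rz": 0}, {"x": 0, "y": 0, "z": 0, "rx": 0, "ry": 0, "rz": 0}])

```text
t: 39.62
eef_pos: [634.3, 32.8, 16.8]
tcp_rot: [3.139, -0.778, -0.104]
ft_force: [-6.4, 0.8, 5.2]
opening: 0.002
grip_force: 3.3
```

Emit:
step_arm(plan=[{"x": 0.004, "y": 0, "z": 0.004, "rx": 0, "ry": 0, "rz": 0}, {"x": 0.004, "y": 0, "z": 0.004, "rx": 0, "ry": 0, "rz": 0}, {"x": 0.004, "y": 0, "z": 0.004, "rx": 0, "ry": 0, "rz": 0}, {"x": 0.004, "y": 0, "z": 0.004, "rx": 0, "ry": 0, "rz": 0}, {"x": 0.004, "y": 0, "z": 0.004, "rx": 0, "ry": 0, "rz": 0}, {"x": 0, "y": 0, "z": 0, "rx": 0, "ry": 0, "rz": 0}, {"x": 0, "y": 0, "z": 0, "rx": 0, "ry": 0, "rz": 0}, {"x": 0, "y": 0, "z": 0, "rx": 0, "ry": 0, "rz": 0}, {"x": 0, "y": 0, "z": 0, "rx": 0, "ry": 0, "rz": 0}, {"x": 0, "y": 0, "z": 0, "rx": 0, "ry": 0, "rz": 0}])

```text
t: 40.45
eef_pos: [635.0, 32.7, 16.8]
tcp_rot: [3.139, -0.778, -0.104]
ft_force: [-6.6, 0.9, 4.8]
opening: 0.009
grip_force: 3.4
```

Emit:
step_arm(plan=[{"x": 0.004, "y": 0, "z": 0.004, "rx": 0, "ry": 0, "rz": 0}, {"x": 0.004, "y": 0, "z": 0.004, "rx": 0, "ry": 0, "rz": 0}, {"x": 0.004, "y": 0, "z": 0.004, "rx": 0, "ry": 0, "rz": 0}, {"x": 0.004, "y": 0, "z": 0.004, "rx": 0, "ry": 0, "rz": 0}, {"x": 0.004, "y": 0, "z": 0.004, "rx": 0, "ry": 0, "rz": 0}, {"x": 0, "y": 0, "z": 0, "rx": 0, "ry": 0, "rz": 0}, {"x": 0, "y": 0, "z": 0, "rx": 0, "ry": 0, "rz": 0}, {"x": 0, "y": 0, "z": 0, "rx": 0, "ry": 0, "rz": 0}, {"x": 0, "y": 0, "z": 0, "rx": 0, "ry": 0, "rz": 0}, {"x": 0, "y": 0, "z": 0, "rx": 0, "ry": 0, "rz": 0}])

```text
t: 41.28
eef_pos: [635.5, 32.7, 16.8]
tcp_rot: [3.139, -0.778, -0.104]
ft_force: [-8.7, 0.0, 6.3]
opening: 0.006
grip_force: 4.0
```

Emit:
step_arm(plan=[{"x": 0.004, "y": 0, "z": 0.004, "rx": 0, "ry": 0, "rz": 0}, {"x": 0.004, "y": 0, "z": 0.004, "rx": 0, "ry": 0, "rz": 0}, {"x": 0, "y": 0, "z": 0, "rx": 0, "ry": 0, "rz": 0}, {"x": 0, "y": 0, "z": 0, "rx": 0, "ry": 0, "rz": 0}, {"x": 0, "y": 0, "z": 0, "rx": 0, "ry": 0, "rz": 0}, {"x": 0, "y": 0, "z": 0, "rx": 0, "ry": 0, "rz": 0}, {"x": 0, "y": 0, "z": 0, "rx": 0, "ry": 0, "rz": 0}, {"x": 0, "y": 0, "z": 0, "rx": 0, "ry": 0, "rz": 0}, {"x": 0, "y": 0, "z": 0, "rx": 0, "ry": 0, "rz": 0}, {"x": 0, "y": 0, "z": 0, "rx": 0, "ry": 0, "rz": 0}])

```text
t: 42.12
eef_pos: [635.6, 32.7, 16.8]
tcp_rot: [3.139, -0.778, -0.104]
ft_force: [-9.5, 1.1, 5.8]
opening: 0.005
grip_force: 4.6
```

Emit:
step_arm(plan=[{"x": 0.004, "y": 0, "z": 0.004, "rx": 0, "ry": 0, "rz": 0}, {"x": 0.004, "y": 0, "z": 0.004, "rx": 0, "ry": 0, "rz": 0}, {"x": 0, "y": 0, "z": 0, "rx": 0, "ry": 0, "rz": 0}, {"x": 0, "y": 0, "z": 0, "rx": 0, "ry": 0, "rz": 0}, {"x": 0, "y": 0, "z": 0, "rx": 0, "ry": 0, "rz": 0}, {"x": 0, "y": 0, "z": 0, "rx": 0, "ry": 0, "rz": 0}, {"x": 0, "y": 0, "z": 0, "rx": 0, "ry": 0, "rz": 0}, {"x": 0, "y": 0, "z": 0, "rx": 0, "ry": 0, "rz": 0}, {"x": 0, "y": 0, "z": 0, "rx": 0, "ry": 0, "rz": 0}, {"x": 0, "y": 0, "z": 0, "rx": 0, "ry": 0, "rz": 0}])

```text
t: 42.95
eef_pos: [635.8, 32.7, 16.8]
tcp_rot: [3.139, -0.777, -0.104]
ft_force: [-10.2, -0.1, 7.5]
opening: 0.01
grip_force: 5.2
```

It is firmly home: about 4 N above the sliding force, and the tool has nearly stopped moving. Backing out, then over to the lever.

Emit:
step_arm(plan=[{"x": -0.06, "y": 0, "z": -0.06, "rx": 0, "ry": 0, "rz": 0}, {"x": -0.2, "y": 0, "z": -0.2, "rx": 0, "ry": 0, "rz": 0}, {"x": -0.3, "y": 0, "z": -0.3, "rx": 0, "ry": 0, "rz": 0}, {"x": -0.35, "y": 0, "z": -0.35, "rx": 0, "ry": 0, "rz": 0}, {"x": -0.4, "y": 0, "z": -0.4, "rx": 0, "ry": 0, "rz": 0}, {"x": -0.4, "y": 0, "z": -0.4, "rx": 0, "ry": 0, "rz": 0}, {"x": -0.4, "y": 0, "z": -0.4, "rx": 0, "ry": 0, "rz": 0}, {"x": -0.35, "y": 0, "z": -0.35, "rx": 0, "ry": 0, "rz": 0}, {"x": -0.25, "y": 0, "z": -0.25, "rx": 0, "ry": 0, "rz": 0}, {"x": -0.1, "y": 0, "z": -0.1, "rx": 0, "ry": 0, "rz": 0}])

```text
t: 43.78
eef_pos: [537.0, 43.1, 17.3]
tcp_rot: [3.139, -0.779, -0.104]
ft_force: [0.2, -0.7, -0.2]
opening: 0.0
grip_force: 0.0
```

Emit:
step_arm(plan=[{"x": 0.4, "y": 0, "z": -0.4, "rx": 0, "ry": 0, "rz": 0}, {"x": 0.5, "y": 0.1, "z": -0.5, "rx": 0, "ry": 0, "rz": 0}, {"x": 0.5, "y": 0.4, "z": -0.5, "rx": 0, "ry": 0, "rz": 0}, {"x": 0.5, "y": 0.6, "z": -0.5, "rx": 0, "ry": 0, "rz": 0}, {"x": 0.3, "y": 0.8, "z": -0.3, "rx": 0, "ry": 0, "rz": 0}, {"x": 0, "y": 0.8, "z": 0, "rx": 0, "ry": 0, "rz": 0}, {"x": 0, "y": 0.8, "z": 0, "rx": 0, "ry": 0, "rz": 0}, {"x": 0, "y": 0.8, "z": 0, "rx": 0, "ry": 0, "rz": 0}, {"x": 0, "y": 0.8, "z": 0, "rx": 0, "ry": 0, "rz": 0}, {"x": 0, "y": 0.5, "z": 0, "rx": 0, "ry": 0, "rz": 0}])

```text
t: 44.62
eef_pos: [524.0, -98.0, 95.7]
tcp_rot: [3.139, -0.78, -0.105]
ft_force: [0.6, 0.2, 0.8]
opening: 0.005
grip_force: 0.0
```

```bash
python3 - <<'E'
from h import *
rep(); go([*g2w(-62,-140),95],GA,-0.78); go([*g2w(10,-140),95],GA,-0.78)
E
```

```text
[524.  -98.   95.7] g [ -69.  -141.8] [ 3.139 -0.78  -0.105] [-0.42  0.54  2.41  2.75  0.6  -1.47] F [0.6 0.2 0.8]
rot [ 0.04 -0.   -0.02] shift before [ 0.18 -0.07  0.22] after [ 0.18 -0.07  0.22]
rot [ 0.04 -0.   -0.02] shift before [ 2.23 -0.08  2.24] after [ 2.23 -0.07  2.24]
```

Now throw the lever. First push goes to TCP guide x ≈ 10 mm.

Emit:
step_arm(plan=[{"x": 0.23, "y": -0.07, "z": 0.23, "rx": 0, "ry": 0, "rz": 0}, {"x": 0.23, "y": 0, "z": 0.23, "rx": 0, "ry": 0, "rz": 0}, {"x": 0.23, "y": 0, "z": 0.23, "rx": 0, "ry": 0, "rz": 0}, {"x": 0.23, "y": 0, "z": 0.23, "rx": 0, "ry": 0, "rz": 0}, {"x": 0.23, "y": 0, "z": 0.23, "rx": 0, "ry": 0, "rz": 0}, {"x": 0.23, "y": 0, "z": 0.23, "rx": 0, "ry": 0, "rz": 0}, {"x": 0.23, "y": 0, "z": 0.23, "rx": 0, "ry": 0, "rz": 0}, {"x": 0.23, "y": 0, "z": 0.23, "rx": 0, "ry": 0, "rz": 0}, {"x": 0.23, "y": 0, "z": 0.23, "rx": 0, "ry": 0, "rz": 0}, {"x": 0.16, "y": 0, "z": 0.16, "rx": 0, "ry": 0, "rz": 0}])

```text
t: 45.45
eef_pos: [603.3, -102.8, 95.0]
tcp_rot: [3.139, -0.78, -0.104]
ft_force: [-0.2, 0.4, -1.1]
opening: 0.006
grip_force: 0.4
```

Emit:
step_arm(plan=[{"x": 0.03, "y": 0, "z": 0.03, "rx": 0, "ry": 0, "rz": 0}, {"x": 0.03, "y": 0, "z": 0.03, "rx": 0, "ry": 0, "rz": 0}, {"x": 0.03, "y": 0, "z": 0.03, "rx": 0, "ry": 0, "rz": 0}, {"x": 0.03, "y": 0, "z": 0.03, "rx": 0, "ry": 0, "rz": 0}, {"x": 0, "y": 0, "z": 0, "rx": 0, "ry": 0, "rz": 0}, {"x": 0, "y": 0, "z": 0, "rx": 0, "ry": 0, "rz": 0}, {"x": 0, "y": 0, "z": 0, "rx": 0, "ry": 0, "rz": 0}, {"x": 0, "y": 0, "z": 0, "rx": 0, "ry": 0, "rz": 0}, {"x": 0, "y": 0, "z": 0, "rx": 0, "ry": 0, "rz": 0}, {"x": 0, "y": 0, "z": 0, "rx": 0, "ry": 0, "rz": 0}])

```text
t: 46.28
eef_pos: [606.5, -103.2, 95.0]
tcp_rot: [3.139, -0.779, -0.104]
ft_force: [-0.6, -0.8, -0.5]
opening: 0.004
grip_force: 0.2
```

```bash
python3 - <<'E'
from h import *
rep()
c=cam('scene')
big=cv2.resize(c['image'][190:370,240:440],None,fx=3,fy=3,interpolation=cv2.INTER_CUBIC); cv2.imwrite('pics/s8c.png',big[...,::-1])
E
```

```text
[ 606.5 -103.2   95. ] g [  13.6 -138.4] [ 3.139 -0.779 -0.104] [-0.35  0.57  2.22  2.74  0.45 -1.38] F [-0.6 -0.8 -0.5]
```

View pics/s8c.png

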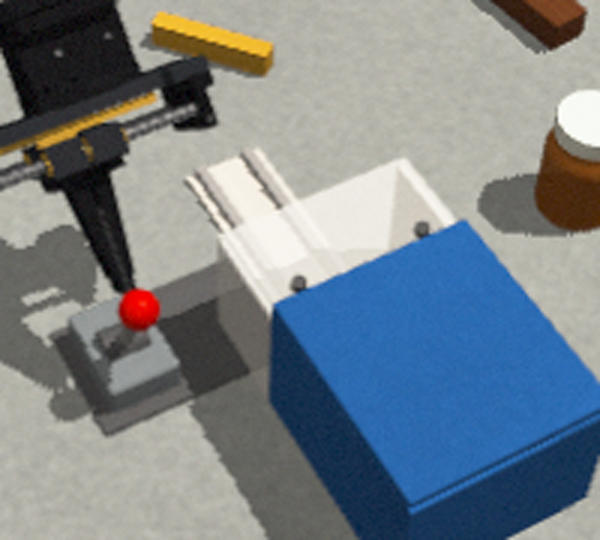

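The lever is well over, with the ball at crop (138,310) and the finger behind it, and the bar is out of sight under the guard. No end-stop force yet, so I'll push on gently.

Emit:
step_arm(plan=[{"x": 0.03, "y": 0, "z": 0.03, "rx": 0, "ry": 0, "rz": 0}, {"x": 0.03, "y": 0, "z": 0.03, "rx": 0, "ry": 0, "rz": 0}, {"x": 0.03, "y": 0, "z": 0.03, "rx": 0, "ry": 0, "rz": 0}, {"x": 0.03, "y": 0, "z": 0.03, "rx": 0, "ry": 0, "rz": 0}, {"x": 0, "y": 0, "z": 0, "rx": 0, "ry": 0, "rz": 0}, {"x": 0, "y": 0, "z": 0, "rx": 0, "ry": 0, "rz": 0}, {"x": 0, "y": 0, "z": 0, "rx": 0, "ry": 0, "rz": 0}, {"x": 0, "y": 0, "z": 0, "rx": 0, "ry": 0, "rz": 0}, {"x": 0, "y": 0, "z": 0, "rx": 0, "ry": 0, "rz": 0}, {"x": 0, "y": 0, "z": 0, "rx": 0, "ry": 0, "rz": 0}])

```text
t: 47.17
eef_pos: [610.8, -103.6, 95.0]
tcp_rot: [3.139, -0.78, -0.104]
ft_force: [0.0, -0.1, 0.1]
opening: 0.009
grip_force: 0.0
```

Emit:
step_arm(plan=[{"x": 0.03, "y": 0, "z": 0.03, "rx": 0, "ry": 0, "rz": 0}, {"x": 0.03, "y": 0, "z": 0.03, "rx": 0, "ry": 0, "rz": 0}, {"x": 0.03, "y": 0, "z": 0.03, "rx": 0, "ry": 0, "rz": 0}, {"x": 0.03, "y": 0, "z": 0.03, "rx": 0, "ry": 0, "rz": 0}, {"x": 0, "y": 0, "z": 0, "rx": 0, "ry": 0, "rz": 0}, {"x": 0, "y": 0, "z": 0, "rx": 0, "ry": 0, "rz": 0}, {"x": 0, "y": 0, "z": 0, "rx": 0, "ry": 0, "rz": 0}, {"x": 0, "y": 0, "z": 0, "rx": 0, "ry": 0, "rz": 0}, {"x": 0, "y": 0, "z": 0, "rx": 0, "ry": 0, "rz": 0}, {"x": 0, "y": 0, "z": 0, "rx": 0, "ry": 0, "rz": 0}])

```text
t: 48.0
eef_pos: [614.6, -104.0, 94.7]
tcp_rot: [3.139, -0.779, -0.104]
ft_force: [-5.0, -0.2, -1.4]
opening: 0.004
grip_force: 2.1
```

Emit:
step_arm(plan=[{"x": 0.02, "y": 0, "z": 0.02, "rx": 0, "ry": 0, "rz": 0}, {"x": 0.02, "y": 0, "z": 0.02, "rx": 0, "ry": 0, "rz": 0}, {"x": 0, "y": 0, "z": 0, "rx": 0, "ry": 0, "rz": 0}, {"x": 0, "y": 0, "z": 0, "rx": 0, "ry": 0, "rz": 0}, {"x": 0, "y": 0, "z": 0, "rx": 0, "ry": 0, "rz": 0}, {"x": 0, "y": 0, "z": 0, "rx": 0, "ry": 0, "rz": 0}, {"x": 0, "y": 0, "z": 0, "rx": 0, "ry": 0, "rz": 0}, {"x": 0, "y": 0, "z": 0, "rx": 0, "ry": 0, "rz": 0}, {"x": 0, "y": 0, "z": 0, "rx": 0, "ry": 0, "rz": 0}, {"x": 0, "y": 0, "z": 0, "rx": 0, "ry": 0, "rz": 0}])

```text
t: 48.83
eef_pos: [615.2, -104.0, 94.4]
tcp_rot: [3.14, -0.777, -0.105]
ft_force: [-10.2, 0.6, 1.1]
opening: 0.001
grip_force: 5.2
```

It is at the end stop: the force has risen to 10 N with hardly any movement. Backing off.

Emit:
step_arm(plan=[{"x": -0.1, "y": 0, "z": -0.1, "rx": 0, "ry": 0, "rz": 0}, {"x": -0.3, "y": 0, "z": -0.3, "rx": 0, "ry": 0, "rz": 0}, {"x": -0.4, "y": 0, "z": -0.4, "rx": 0, "ry": 0, "rz": 0}, {"x": -0.4, "y": 0, "z": -0.4, "rx": 0, "ry": 0, "rz": 0}, {"x": -0.4, "y": 0, "z": -0.4, "rx": 0, "ry": 0, "rz": 0}, {"x": -0.4, "y": 0, "z": -0.4, "rx": 0, "ry": 0, "rz": 0}, {"x": -0.3, "y": 0, "z": -0.3, "rx": 0, "ry": 0, "rz": 0}, {"x": -0.1, "y": 0, "z": -0.5, "rx": 0, "ry": 0, "rz": 0}, {"x": 0, "y": 0, "z": -0.3, "rx": 0, "ry": 0, "rz": 0}, {"x": 0, "y": 0, "z": 0, "rx": 0, "ry": 0, "rz": 0}])

```text
t: 49.67
eef_pos: [519.6, -94.0, 109.3]
tcp_rot: [3.139, -0.781, -0.104]
ft_force: [-0.3, -0.1, 0.4]
opening: 0.003
grip_force: 0.0
```

```bash
python3 - <<'E'
from h import *
rep()
c=cam('top'); h=cv2.cvtColor(c['image'],cv2.COLOR_RGB2HSV)
m=((h[...,0]<5)&(h[...,1]>200)&(h[...,2]>120)); m[240:]=0
v,u=np.nonzero(m); print(u.mean(),v.mean(),w2g(onz(c,u.mean(),v.mean(),100)))
save(c,'t9.png')
c=cam('scene')
big=cv2.resize(c['image'][190:370,240:440],None,fx=3,fy=3,interpolation=cv2.INTER_CUBIC); cv2.imwrite('pics/s9c.png',big[...,::-1])
E
```

```text
[519.6 -94.  109.3] g [ -73.8 -138.2] [ 3.139 -0.781 -0.104] [-0.42  0.5   2.42  2.73  0.57 -1.45] F [-0.3 -0.1  0.4]
362.609756097561 189.5 [  37.21780157 -138.85771649]
```

View pics/s9c.png

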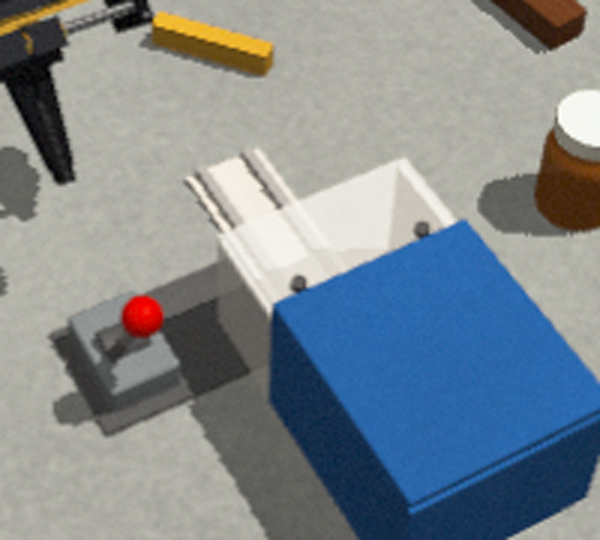

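The lever is fully over: the ball is at guide x = 37 mm, against about 38 expected when closed, seen at crop (142,316). The arm is clear, so I'm handing in.

```bash
python3 -c "
from cell import *
print(job_done())"
```

```text
the job is handed in; nothing more can be done
None
```

The job is handed in at about 50 s of the 72 allowed: the brass bar was pushed against the stop until the force rose to about 10 N (some 4 N above sliding), and the red lever is thrown fully over and released. I could not see the stop itself, so "home" rests on that force rise.

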